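Eject a cast block from its mould

ROBOT

A 7-joint arm with a two-finger parallel gripper is mounted at the origin on the work surface. World frame = base frame: x ahead of the robot, y to its left, z up, the work surface at z = 0. Lengths are in m, angles in rad, forces in N, time in s.
With the tool pointing down it reaches from about 0.425 to 0.875 m from the base axis. Payload 8.4 kg.
Tool frame: the origin (TCP) lies at the very end of the fingers, on their centre line; the grasp point (between the pads) lies 19 mm behind it (grip_depth is the distance from the TCP to the grasp point, in m); z points along the fingers, y is the line along which they close (so a half turn about z gives the same grasp; the last joint's range is limited). The gripper opens to 87 mm and grips with 3 to 60 N. Pads are 19 mm wide; open, the fingers measure 117 mm over their backs; the gripper's body (75 mm by 190 mm) begins 51 mm behind the grasp point.
Start: joints at [-1.313, 0.333, 0.04, 1.465, -0.013, 1.343, -0.059], TCP at [0.227, 0.609, 0.223] pointing down, gripper open.
Joint ranges: [-2.58, 2.58], [-0.38, 2.09], [-1.3, 1.39], [0.25, 2.4], [-1.5, 4.64], [0.08, 2.09], [-2.65, 2.65]. Speed limits (rad/s): [2.22, 2.22, 2.79, 2.79, 3.14, 3.14, 3.14].

INTERFACE

Orientations are given as a rotation vector (axis times angle).
In Python, from workcell import * gives the robot as it stands.
- The arm moves only by the tool play_rows, never from a script. Its argument "commands" is a list of rows, each an object of numbers: "jaw": the finger opening in cm, from 0 to 8.7; "tx", "ty", "tz": the shift along the tool's x, y, z in cm; "ax", "ay", "az": the turn, a rotation vector about the tool's x, y, z in rad. A call has 1 to 20 rows; each row shifts and turns the commanded pose from where the row before left it, along the tool's axes as they then stand; what a row does not reach is not made up. A row lasts 1/8 s, in which the tool goes at most 62.5 mm and 10.7 degrees, less where a joint would pass 70% of its speed; a pose out of reach is approached as far as the arm can. A call is refused whole if a number of a shift passes 6.25 or a number of a turn 0.188, either way. A call with a gripper value outside its range is refused whole. The fingers move at their own pace and stop on an object; the grip force is fixed at half the most. Time passes only in rows, so rows that do not move let the fingers close. It gives the time, the measured TCP pose, the force, the opening and the grip force at its end, in the units of the state.
- observe(): the state, without advancing time (a new reading comes with each control period).
- get_image(name): name is "scene" or "top" or "wrist"; returns the picture (480x640x3 uint8, blue, green, red); there is no depth.
- calibration(name): a dict with "fx", "fy", "cx", "cy" (pixels), "eye" and "rotation" of the camera in the world; the wrist camera has in their place "mount" (4x4, takes a point from camera to tool coordinates, whose origin is the TCP and whose axes are the flange's). Camera axes: x right, y up, looking along -z (the intrinsics and any distortion apply to the point x, -y, -z); pixel columns grow to the right and rows downward; lengths in m; the calibration is good to about 2 mm. A picture is of the moment at which its call begins: read the wrist's pose just before it. calibration takes no time and is no camera call.
- finish_job(): hands the job in; it is judged then, once.
The state is a dict: "time_s": time; "q": joint angles; "joint_vel": joint speeds; "joint_torque": joint torques, N m; "ee_pos": TCP position; "tcp_rot": TCP orientation; "ft_force": force on the tool from outside, world axes, zero at the start; "torque": the same for the moment, N m; "width": finger opening in m; "gripper_force": force on a finger pad.
Only numpy, scipy, OpenCV 4.12 (cv2) and the standard library are available. Lean on these libraries where they do the work, as an engineer would, in place of code of your own. Each camera call takes 0.05 s, during which the arm holds its last target. There are 200 camera calls.

TASK

The cast white block sits flush in the cavity of its metal mould, so it cannot be gripped: take the square-handled stylus from the tool rack and, with its tip, push the recessed ejector button in the mould's sloping front all the way down without forcing it, so that the block rises. Lift the raised block out and set it down flat in the steel tray without dropping it. Finish with the stylus standing upright in the rack again, fully down in any free hole, and leave everything else as it stands.

Things in the scene. Friction and masses are not known exactly. Their poses are not given: they have to be found in the camera images.
- mould: Fixed mould, 197 (x) x 120 (y) x 75 mm high. Rear part, x 0 to +110 mm: aluminium block with a flat rim at z = 75 mm around the open cavity. Front part, x -87 to 0 mm: grey face sloping 30 degrees, from z = 75 mm at x = 0 down to z = 25 mm at x = -87 mm, with the button's hole in it. Origin: underside, below the line where slope and rim meet, mid-width; x points from slope to cavity, z up.
- button_mouth (a point): Centre of the mouth of the round button hole in the sloping face (x = -43.3, y = +20, z = 50 mm in the mould's frame). The hole is 16 mm in diameter, bored square to the face; the button lies at its bottom. Axes are the mould's.
- button_top (a point): Centre of the top of the button cap (black, 14 mm diameter), 16 mm down the hole when released; moves with the cap. Its z axis points out along the hole, 30 degrees from vertical, leaning to the mould's -x side.
- button (a joint): Travel of the ejector button, m: 0 released, 0.010 fully down; sprung, it returns. The push rises from 2 N to 9 to 13 N near the end (it lifts the block), then it meets a rubber stop that yields 1 to 3 mm under 6 to 18 N more. It raises the block 1.6 mm per mm of travel; the block stays up by friction when the button returns.
- cavity (a point): Centre of the mouth of the mould's cavity, at rim height (x = +55, z = 75 mm in the mould's frame). The cavity is 46 (x) x 68 (y) mm and 28 mm deep; axes are the mould's.
- block: Cast white block, 42 (x) x 64 (y) x 26 mm high, about 90 g, loose. In the cavity it starts with its top 1 mm below the rim, 2 mm free all round; fully raised it stands 14 to 18 mm above the rim. Origin: centre of its underside, z up.
- stylus: The stylus, 130 mm long: steel pin 8 mm in diameter and 60 mm long, then a black square handle 16 x 16 mm, 70 mm long. Origin: end of the pin (the tip); z runs from tip to handle, x and y square to the handle's flats. Starts upright in one of the rack's holes, the foot of its handle resting on the rack's top. About 60 g.
- rack: Fixed white tool rack, 60 (x) x 200 (y) mm, top at z = 75 mm, 12 mm thick, open below, with three through holes of 13 mm diameter in a row along y at y = -65, 0, +65 mm. A tool stands with its tip 15 mm above the bench. Origin: centre of underside. Three tools stand in it at the start, in any order.
- tray: Fixed steel tray, outside 160 (x) x 130 (y) x 22 mm high, walls and floor 5 mm. Origin: centre of underside.
- scriber: Another tool in the rack, round 20 mm handle with a ball end, 130 mm long; same pin and origin as the stylus. Leave it.
- scraper: Another tool in the rack, flat 6 x 30 mm handle, 129 mm long; same pin and origin as the stylus. Leave it.
- dish: Petri dish, 90 mm diameter, 15 mm high, on the bench. Origin: centre of underside. Leave it.
- vial: Amber vial, 28 mm diameter, 60 mm high. Origin: centre of underside. Leave it.
- reagent: Clear bottle with black cap, 68 mm diameter, 140 mm high. Origin: centre of underside. Leave it.
- beaker: Glass beaker, 72 mm diameter, 90 mm high. Origin: centre of underside. Leave it.
- jar: White jar, 60 mm diameter, 70 mm high. Origin: centre of underside. Leave it.
Mind the look-alikes: they are no part of the job. What is shaped like the block but red is not meant.

How it is judged:
By the outcome, as a careful person would: the job done as asked, in the order asked, and still so for the second after the job is handed in, with the robot touching nothing.
It also fails if it takes over 67 s, if anything falls off the work surface, if the arm or the gripper's body presses on something with over 40 N, if the wrist force passes 120 N, or if a joint passes its speed limit or range.

## Working session

There is one attempt and no reset: what is moved stays moved. The work goes in short steps, Python scripts to look and compute and a tool call to move; the robot and the scene stay as the last step left them, time stands still between calls to the robot, and variables do not carry over. Pictures are saved under pics/ and viewed, at most 10 in all, crops included, and the job is handed in when it is done.

Besides the shell and the picture viewer there is one more tool, called after "Request:" as a command line: name --argument value ..., lists and objects as JSON in quotes. play_rows: Moves the arm, as the interface text tells. Its arguments: {"type":"object","properties":{"commands":{"type":"array"}},"required":["commands"]}

```bash
mkdir -p pics; ls; python3 - <<'E'
from workcell import *
import cv2,numpy as np
s=observe();print(s)
for n in("scene","top"):
    cv2.imwrite(f"pics/{n}0.png",get_image(n));c=calibration(n);print(n,c)
print(calibration("wrist"))
E
```

```text
pics
{'time_s': 0.0, 'q': array([-1.31319476,  0.33394074,  0.03989958,  1.46624232, -0.01342302,
        1.34329591, -0.05852391]), 'joint_vel': array([ 0.00257373,  0.00094671, -0.00123797, -0.00026196, -0.00039963,
       -0.00127907,  0.00019196]), 'joint_torque': array([ 1.45757258e-04, -6.56356931e+01,  1.33546136e+00, -4.03795803e+01,
       -5.97134396e-02,  4.52509266e-02,  1.68229517e-04]), 'ee_pos': array([0.22690621, 0.6086223 , 0.2216545 ]), 'tcp_rot': array([-5.57568953e-01, -3.09152278e+00,  2.52659629e-03]), 'ft_force': array([ 0.08732466, -0.433112  , -0.09434291]), 'torque': array([ 0.00341534,  0.04610765, -0.05155533]), 'gripper_force': 0.0, 'width': 0.0869645820837343}
scene {'fx': 600.3998885500515, 'fy': 600.3998885500515, 'cx': 312.00570862552473, 'cy': 232.6716919114571, 'eye': array([1.37293198, 0.60259373, 0.93846545]), 'rotation': array([0.46273366, 0.91848891, 2.05735602])}
top {'fx': 516.17431095854, 'fy': 516.17431095854, 'cx': 309.078790323198, 'cy': 243.52438050712846, 'eye': array([0.42762081, 0.02848569, 1.1158172 ]), 'rotation': array([ 0.13317549, -0.153978  , -1.58225377])}
{'fx': 390.20029460869404, 'fy': 390.20029460869404, 'cx': 315.40960033460084, 'cy': 244.51670734998663, 'mount': array([[ 2.10701393e-04,  9.67895028e-01,  2.51354670e-01,
         6.74200006e-02],
       [ 9.99999971e-01, -1.74176752e-04, -1.67558351e-04,
        -1.01916223e-04],
       [-1.18398755e-04,  2.51354698e-01, -9.67895036e-01,
        -1.62428449e-01],
       [ 0.00000000e+00,  0.00000000e+00,  0.00000000e+00,
         1.00000000e+00]])}
```

View pics/scene0.png

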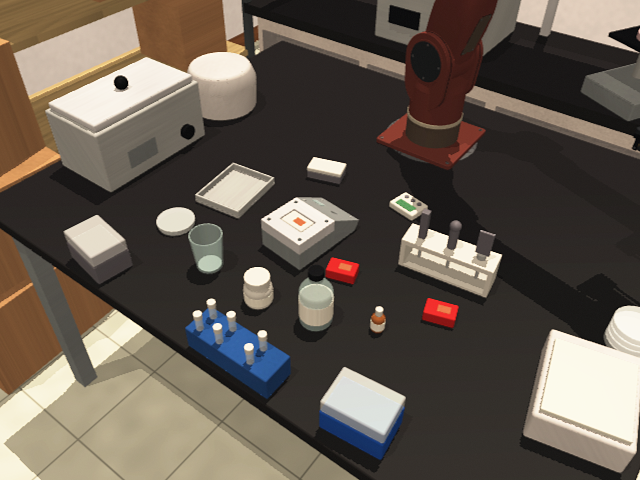

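View pics/top0.png

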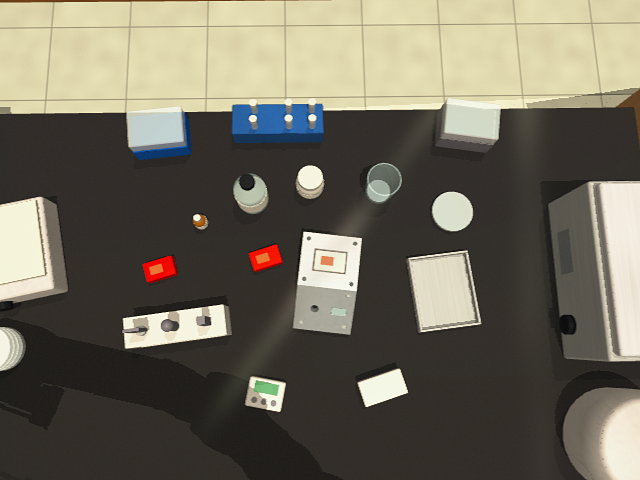

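The rack tools in the top view are at (135,330) flat, thus the scraper, (169,325) round, thus the scriber, and (204,321) square, thus the stylus. The mould is at (328,283) with its hole near (314,308). The tray is at (444,291). The red blocks at (265,257) and (159,268), and the white slab at (382,387) outside the mould, are look-alikes. I'll confirm in a crop and measure.

```bash
cat > h.py <<'E'
from workcell import *
import cv2,numpy as np
from scipy.spatial.transform import Rotation as R
def cam(n,s=None):
    c=calibration(n)
    if n=="wrist":
        T=np.eye(4);T[:3,:3]=R.from_rotvec(s["tcp_rot"]).as_matrix();T[:3,3]=s["ee_pos"]
        M=T@c["mount"];return c,M[:3,:3],M[:3,3]
    return c,R.from_rotvec(c["rotation"]).as_matrix(),np.array(c["eye"])
def onplane(cm,uv,z):
    c,Rm,e=cm;uv=np.atleast_2d(uv).astype(float)
    d=np.c_[(uv[:,0]-c["cx"])/c["fx"],-(uv[:,1]-c["cy"])/c["fy"],-np.ones(len(uv))]@Rm.T
    return e+d*((z-e[2])/d[:,2])[:,None]
def proj(cm,P):
    c,Rm,e=cm;p=(np.atleast_2d(P)-e)@Rm
    return np.c_[c["cx"]-c["fx"]*p[:,0]/p[:,2],c["cy"]+c["fy"]*p[:,1]/p[:,2]]
E
python3 - <<'E'
from h import *
im=cv2.imread("pics/top0.png");cm=cam("top")
a=cv2.resize(im[290:360,110:240],(780,420),interpolation=cv2.INTER_CUBIC)
cv2.imwrite("pics/crop_rack.png",a)
g=cv2.cvtColor(im,cv2.COLOR_BGR2GRAY)
for th in(70,100,150,200):
  n,l,st,ce=cv2.connectedComponentsWithStats((g>th).astype(np.uint8))
  for i in range(1,n):
    x,y,w,h,A=st[i]
    if 1200<A<9000 and 100<x<480 and y>220:
      r=cv2.minAreaRect(np.argwhere(l==i)[:,::-1].astype(np.float32))
      b=cv2.boxPoints(r)
      z=.075 if x<370 else .022
      print(th,st[i],b.round(1).tolist(),onplane(cm,b,z)[:,:2].round(4).tolist())
print(onplane(cm,[314.5,308.5],.05),onplane(cm,[204,321],.14))
E
```

```text
70 [ 406  250   76   83 4783] [[405.29998779296875, 257.79998779296875], [468.5, 247.1999969482422], [481.29998779296875, 323.79998779296875], [418.1000061035156, 334.29998779296875]] [[0.595, -0.194], [0.6159, -0.3321], [0.4522, -0.347], [0.4327, -0.2124]]
70 [ 122  304  110   45 3297] [[119.80000305175781, 317.79998779296875], [227.6999969482422, 302.8999938964844], [232.10000610351562, 334.70001220703125], [124.19999694824219, 349.6000061035156]] [[0.4751, 0.392], [0.501, 0.1781], [0.4381, 0.1687], [0.4129, 0.3804]]
70 [ 357  368   51   39 1241] [[356.5, 381.5], [399.70001220703125, 367.1000061035156], [408.29998779296875, 392.8999938964844], [365.1000061035156, 407.29998779296875]] [[0.3437, -0.075], [0.3696, -0.161], [0.3203, -0.1754], [0.2949, -0.09]]
100 [ 293  232   69  103 5769] [[291.5, 327.6000061035156], [302.70001220703125, 230.6999969482422], [362.6000061035156, 237.60000610351562], [351.3999938964844, 334.5]] [[0.45, 0.0509], [0.6467, 0.0257], [0.6303, -0.0973], [0.4344, -0.0679]]
100 [ 408  250   74   82 4472] [[406.5, 257.79998779296875], [468.3999938964844, 247.3999
[... 1507 characters left out ...]
9389648438], [355.8999938964844, 290.8999938964844]] [[0.5363, 0.038], [0.6454, 0.0242], [0.6297, -0.0959], [0.521, -0.0798]]
200 [ 410  256   65   76 3572] [[409.20001220703125, 261.1000061035156], [463.0, 252.1999969482422], [474.8999938964844, 323.20001220703125], [421.0, 332.20001220703125]] [[0.5876, -0.202], [0.6053, -0.3193], [0.4537, -0.3335], [0.437, -0.2189]]
200 [ 123  305  104   43 2344] [[121.0999984741211, 318.20001220703125], [222.6999969482422, 304.1000061035156], [227.0, 334.79998779296875], [125.4000015258789, 348.8999938964844]] [[0.4743, 0.3894], [0.4989, 0.1881], [0.4382, 0.1789], [0.4142, 0.3782]]
[[0.48839001 0.00386593 0.05      ]] [[0.4635208  0.21263191 0.14      ]]
```

View pics/crop_rack.png

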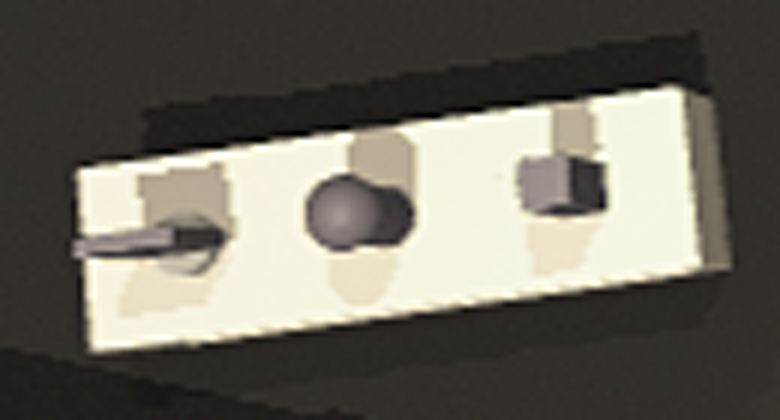

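The crop confirms a square black handle at top-view (201,320), so that is the stylus. The flat tool is the scraper and the ball-end tool is the scriber. Next I'll get a closer wrist view.

```bash
cat >> h.py <<'E'
from scipy.linalg import logm,expm
def pose(x,y,z,phi,tilt=0):
    "tool y at azimuth phi (deg), pointing down; tilt: tool z leans toward +y_tool by tilt deg"
    p=np.radians(phi);Y=np.array([np.cos(p),np.sin(p),0]);Z=np.array([0,0,-1.])
    M=np.c_[np.cross(Y,Z),Y,Z]@R.from_euler("x",-tilt,degrees=True).as_matrix()
    T=np.eye(4);T[:3,:3]=M;T[:3,3]=x,y,z;return T
def cur(s=None):
    s=s or observe();T=np.eye(4);T[:3,:3]=R.from_rotvec(s["tcp_rot"]).as_matrix();T[:3,3]=s["ee_pos"];return T
def rows(A,B,vmax=5.5,wmax=.17):
    X=np.linalg.inv(A)@B
    n=int(max(np.ceil(np.linalg.norm(X[:3,3])*100/vmax),np.ceil(R.from_matrix(X[:3,:3]).magnitude()/wmax),1))
    E=np.real(expm(np.real(logm(X))/n))
    print(n,"rows t",(E[:3,3]*100).round(2),"a",R.from_matrix(E[:3,:3]).as_rotvec().round(4));return n
E
python3 -c "
from h import *
rows(cur(),pose(.455,.20,.25,7))"
```

```text
9 rows t [-5.33 -1.19 -0.31] a [-1.000e-04  1.000e-04  1.213e-01]
```

Request:
play_rows --commands '[{"tx": -5.33, "ty": -1.19, "tz": -0.31, "az": 0.121}, {"tx": -5.33, "ty": -1.19, "tz": -0.31, "az": 0.121}, {"tx": -5.33, "ty": -1.19, "tz": -0.31, "az": 0.121}, {"tx": -5.33, "ty": -1.19, "tz": -0.31, "az": 0.121}, {"tx": -5.33, "ty": -1.19, "tz": -0.31, "az": 0.121}, {"tx": -5.33, "ty": -1.19, "tz": -0.31, "az": 0.121}, {"tx": -5.33, "ty": -1.19, "tz": -0.31, "az": 0.121}, {"tx": -5.33, "ty": -1.19, "tz": -0.31, "az": 0.121}, {"tx": -5.33, "ty": -1.19, "tz": -0.31, "az": 0.121}, {}, {}, {"jaw": 4.5}]'

```text
invalid input at $.commands[0]: expected keys jaw, tx, ty, tz, ax, ay, az
```

```bash
python3 - <<'E'
from h import *
s=observe();im=get_image("wrist");cv2.imwrite("pics/w1.png",im);np.save("w1.npy",cur(s));print(s["time_s"],s["ee_pos"],s["tcp_rot"],s["width"],s["joint_vel"].round(3))
E
```

```text
0.1 [0.22692951 0.60862885 0.22172319] [-5.57558123e-01 -3.09157172e+00  2.39330572e-03] 0.08686875759269175 [-0.    -0.002 -0.    -0.002 -0.    -0.     0.001]
```

View pics/w1.png

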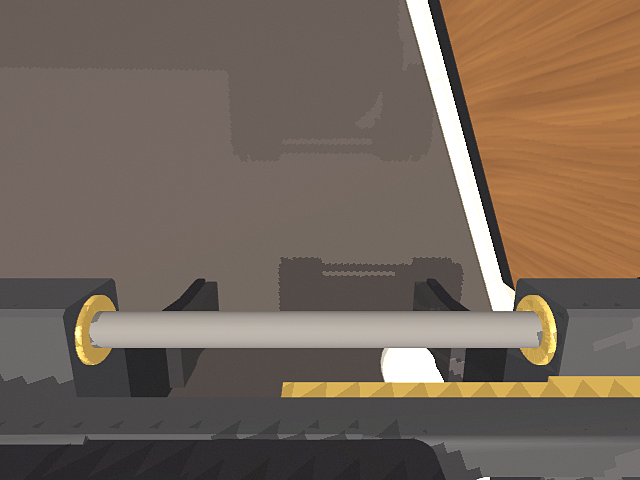

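```bash
python3 -c "
from h import *
rows(cur(),pose(.455,.13,.25,7))"
```

```text
10 rows t [-5.36 -1.53 -0.28] a [-1.000e-04  1.000e-04  1.092e-01]
```

Request:
play_rows --commands '[{"jaw": 4.5, "tx": -5.36, "ty": -1.53, "tz": -0.28, "ax": 0, "ay": 0, "az": 0.109}, {"jaw": 4.5, "tx": -5.36, "ty": -1.53, "tz": -0.28, "ax": 0, "ay": 0, "az": 0.109}, {"jaw": 4.5, "tx": -5.36, "ty": -1.53, "tz": -0.28, "ax": 0, "ay": 0, "az": 0.109}, {"jaw": 4.5, "tx": -5.36, "ty": -1.53, "tz": -0.28, "ax": 0, "ay": 0, "az": 0.109}, {"jaw": 4.5, "tx": -5.36, "ty": -1.53, "tz": -0.28, "ax": 0, "ay": 0, "az": 0.109}, {"jaw": 4.5, "tx": -5.36, "ty": -1.53, "tz": -0.28, "ax": 0, "ay": 0, "az": 0.109}, {"jaw": 4.5, "tx": -5.36, "ty": -1.53, "tz": -0.28, "ax": 0, "ay": 0, "az": 0.109}, {"jaw": 4.5, "tx": -5.36, "ty": -1.53, "tz": -0.28, "ax": 0, "ay": 0, "az": 0.109}, {"jaw": 4.5, "tx": -5.36, "ty": -1.53, "tz": -0.28, "ax": 0, "ay": 0, "az": 0.109}, {"jaw": 4.5, "tx": -5.36, "ty": -1.53, "tz": -0.28, "ax": 0, "ay": 0, "az": 0.109}, {"jaw": 4.5, "tx": 0, "ty": 0, "tz": 0, "ax": 0, "ay": 0, "az": 0}, {"jaw": 4.5, "tx": 0, "ty": 0, "tz": 0, "ax": 0, "ay": 0, "az": 0}]'

```text
time_s: 1.65
ee_pos: [0.4554, 0.1308, 0.2506]
tcp_rot: [-2.078, -2.355, -0.001]
ft_force: [-0.5, 0.7, -0.8]
width: 0.0452
gripper_force: 0.0
```

```bash
python3 - <<'E'
from h import *
s=observe();im=get_image("wrist");cv2.imwrite("pics/w2.png",im);np.save("w2.npy",cur(s));print(s["time_s"],s["ee_pos"],s["tcp_rot"],s["width"],s["joint_vel"].round(3))
E
```

```text
1.65 [0.45542658 0.13083389 0.25057311] [-2.07837500e+00 -2.35526866e+00 -6.92439872e-04] 0.04521741095971512 [-0.016  0.017 -0.017 -0.006  0.001 -0.    -0.001]
```

View pics/w2.png

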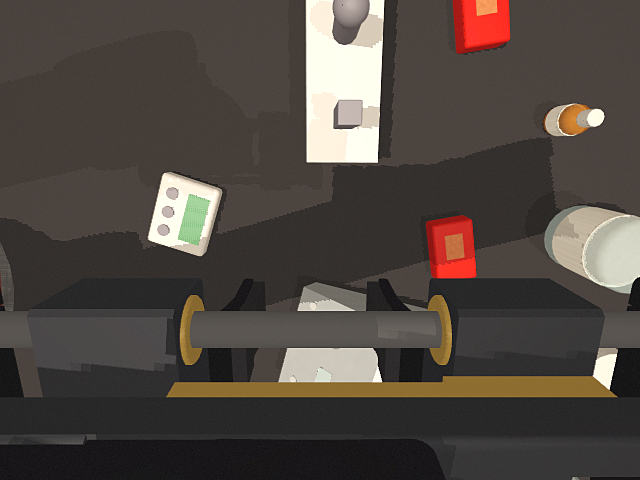

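The stylus handle shows its top face at about (350,112) and the scriber is at (350,10). The rack's near end spans columns 306 to 379 at row 162. The handle is square to the gripper.

```bash
python3 - <<'E'
from h import *
im=cv2.imread("pics/w2.png");T=np.load("w2.npy");s=dict(ee_pos=T[:3,3],tcp_rot=R.from_matrix(T[:3,:3]).as_rotvec())
cm=cam("wrist",s)
hsv=cv2.cvtColor(im,cv2.COLOR_BGR2HSV);g=im.max(2)
print(g[112,325:372].tolist());print(g[90:135,352].tolist())
m=((g>135)&(g<190)).astype(np.uint8);n,l,st,ce=cv2.connectedComponentsWithStats(m[95:135,325:372])
i=l[112-95,352-325];pts=np.argwhere(l==i)[:,::-1].astype(np.float32)+[325,95]
r=cv2.minAreaRect(pts.astype(np.float32));print(st[i],r)
b=onplane(cm,cv2.boxPoints(r),.145);print(b.round(4),b.mean(0))
# rack
w=(g>215).astype(np.uint8);w[:,:300]=0;w[:,392:]=0;w[170:]=0
p=np.argwhere(w)[:,::-1]
for y in(5,60,95,140,155):
  c=p[p[:,1]==y][:,0];print(y,c.min(),c.max(),onplane(cm,[[c.min()-.5,y],[c.max()+.5,y]],.075)[:,:2].round(4).tolist())
for x in(312,340,370):
  c=p[p[:,0]==x][:,1].max();print(x,c,onplane(cm,[x,c+.5],.075)[:,:2].round(4))
E
```

```text
[255, 255, 255, 255, 255, 255, 255, 255, 200, 90, 105, 105, 104, 179, 205, 199, 197, 198, 198, 198, 198, 198, 199, 199, 198, 197, 198, 198, 196, 198, 197, 197, 196, 195, 196, 196, 172, 182, 224, 220, 218, 219, 219, 219, 219, 219, 219]
[255, 255, 255, 255, 255, 255, 255, 255, 255, 242, 168, 198, 197, 198, 197, 197, 197, 198, 197, 198, 197, 197, 198, 197, 198, 199, 198, 198, 198, 197, 197, 198, 199, 206, 183, 91, 85, 73, 142, 255, 255, 255, 255, 255, 255]
[   0    0   47   40 1765] ((348.0, 114.5), (39.0, 46.0), 90.0)
[[0.4502 0.229  0.145 ]
 [0.4797 0.2327 0.145 ]
 [0.4836 0.2088 0.145 ]
 [0.4534 0.205  0.145 ]] [0.46671275 0.21888057 0.145     ]
5 306 383 [[0.4273, 0.2999], [0.4871, 0.3074]]
60 306 381 [[0.4319, 0.2611], [0.4921, 0.2686]]
95 307 379 [[0.4359, 0.2352], [0.4948, 0.2426]]
140 307 377 [[0.4401, 0.2], [0.499, 0.2074]]
155 307 377 [[0.4415, 0.1879], [0.501, 0.1953]]
312 161 [[0.4468 0.1831]]
340 161 [[0.4704 0.1861]]
370 161 [[0.4956 0.1892]]
```

```bash
python3 - <<'E'
from h import *
T=np.load("w2.npy");s=dict(ee_pos=T[:3,3],tcp_rot=R.from_matrix(T[:3,:3]).as_rotvec());cm=cam("wrist",s)
p=onplane(cm,[[349.7,112.2],[337.8,99.7],[361.3,99.7],[361.3,124.6]],.145);print(p.round(4))
x,y=p[0,:2]
for z in(.19,.091):rows(cur(),pose(x,y,z,7.1))
E
```

```text
[[0.4676 0.2206 0.145 ]
 [0.4588 0.2272 0.145 ]
 [0.4739 0.2291 0.145 ]
 [0.4763 0.2139 0.145 ]]
2 rows t [4.35 1.16 3.02] a [-0.0001 -0.0001  0.001 ]
4 rows t [2.17 0.58 3.99] a [-0.     -0.      0.0005]
```

Request:
play_rows --commands '[{"jaw": 4.5, "tx": 4.35, "ty": 1.16, "tz": 3.02, "ax": 0, "ay": 0, "az": 0}, {"jaw": 4.5, "tx": 4.35, "ty": 1.16, "tz": 3.02, "ax": 0, "ay": 0, "az": 0}, {"jaw": 4.5, "tx": 0, "ty": 0, "tz": 0, "ax": 0, "ay": 0, "az": 0}, {"jaw": 4.5, "tx": 0, "ty": 0, "tz": 0, "ax": 0, "ay": 0, "az": 0}]'

```text
time_s: 2.2
ee_pos: [0.4676, 0.22, 0.1898]
tcp_rot: [2.077, 2.357, -0.002]
ft_force: [0.2, 0.1, 0.5]
width: 0.0451
gripper_force: 0.0
```

```bash
python3 -c "
from h import *
rows(cur(),pose(.4675,.2207,.091,7.1))"
```

```text
2 rows t [0.04 0.   4.94] a [-0.0004  0.0006  0.001 ]
```

Request:
play_rows --commands '[{"jaw": 4.5, "tx": 0.04, "ty": 0, "tz": 3.3, "ax": 0, "ay": 0, "az": 0}, {"jaw": 4.5, "tx": 0.04, "ty": 0, "tz": 3.3, "ax": 0, "ay": 0, "az": 0}, {"jaw": 4.5, "tx": 0, "ty": 0, "tz": 3.3, "ax": 0, "ay": 0, "az": 0}, {"jaw": 4.5, "tx": 0, "ty": 0, "tz": 0, "ax": 0, "ay": 0, "az": 0}, {"jaw": 0.5, "tx": 0, "ty": 0, "tz": 0, "ax": 0, "ay": 0, "az": 0}, {"jaw": 0.5, "tx": 0, "ty": 0, "tz": 0, "ax": 0, "ay": 0, "az": 0}, {"jaw": 0.5, "tx": 0, "ty": 0, "tz": 0, "ax": 0, "ay": 0, "az": 0}, {"jaw": 0.5, "tx": 0, "ty": 0, "tz": 0, "ax": 0, "ay": 0, "az": 0}, {"jaw": 0.5, "tx": 0, "ty": 0, "tz": 0, "ax": 0, "ay": 0, "az": 0}]'

```text
time_s: 3.32
ee_pos: [0.468, 0.2206, 0.0917]
tcp_rot: [2.08, 2.355, 0.001]
ft_force: [-0.6, -0.6, 6.6]
width: 0.0159
gripper_force: 30.0
```

Request:
play_rows --commands '[{"jaw": 0.5, "tx": 0, "ty": 0, "tz": -2, "ax": 0, "ay": 0, "az": 0}, {"jaw": 0.5, "tx": 0, "ty": 0, "tz": -4, "ax": 0, "ay": 0, "az": 0}, {"jaw": 0.5, "tx": 0, "ty": 0, "tz": -5, "ax": 0, "ay": 0, "az": 0}, {"jaw": 0.5, "tx": 0, "ty": 0, "tz": -5, "ax": 0, "ay": 0, "az": 0}, {"jaw": 0.5, "tx": 0, "ty": 0, "tz": -2, "ax": 0, "ay": 0, "az": 0}, {"jaw": 0.5, "tx": 0, "ty": 0, "tz": 0, "ax": 0, "ay": 0, "az": 0}]'

```text
time_s: 4.08
ee_pos: [0.4684, 0.2206, 0.2723]
tcp_rot: [2.079, 2.354, 0.004]
ft_force: [-0.2, 0.0, -1.7]
width: 0.0158
gripper_force: 30.0
```

```bash
python3 -c "
from h import *
rows(cur(),pose(.52,-.10,.27,-7.3))"
```

```text
6 rows t [-5.37  0.76  0.04] a [ 0.0003 -0.0003  0.0419]
```

Request:
play_rows --commands '[{"jaw": 0.5, "tx": -5.37, "ty": 0.76, "tz": 0.04, "ax": 0, "ay": 0, "az": 0.042}, {"jaw": 0.5, "tx": -5.37, "ty": 0.76, "tz": 0.04, "ax": 0, "ay": 0, "az": 0.042}, {"jaw": 0.5, "tx": -5.37, "ty": 0.76, "tz": 0.04, "ax": 0, "ay": 0, "az": 0.042}, {"jaw": 0.5, "tx": -5.37, "ty": 0.76, "tz": 0.04, "ax": 0, "ay": 0, "az": 0.042}, {"jaw": 0.5, "tx": -5.37, "ty": 0.76, "tz": 0.04, "ax": 0, "ay": 0, "az": 0.042}, {"jaw": 0.5, "tx": -5.37, "ty": 0.76, "tz": 0.04, "ax": 0, "ay": 0, "az": 0.042}, {"jaw": 0.5, "tx": 0, "ty": 0, "tz": 0, "ax": 0, "ay": 0, "az": 0}, {"jaw": 0.5, "tx": 0, "ty": 0, "tz": 0, "ax": 0, "ay": 0, "az": 0}]'

```text
time_s: 5.08
ee_pos: [0.5188, -0.0995, 0.2674]
tcp_rot: [-2.358, -2.074, 0.002]
ft_force: [0.3, 0.4, -1.4]
width: 0.016
gripper_force: 30.0
```

```bash
python3 - <<'E'
from h import *
s=observe();im=get_image("wrist");cv2.imwrite("pics/w3.png",im);np.save("w3.npy",cur(s));print(s["time_s"],s["ee_pos"],s["tcp_rot"],s["joint_vel"].round(3))
E
```

```text
5.075 [ 0.51879445 -0.09947537  0.26742123] [-2.35766341 -2.07420322  0.00237234] [-0.018 -0.006 -0.023 -0.006 -0.     0.004  0.001]
```

View pics/w3.png

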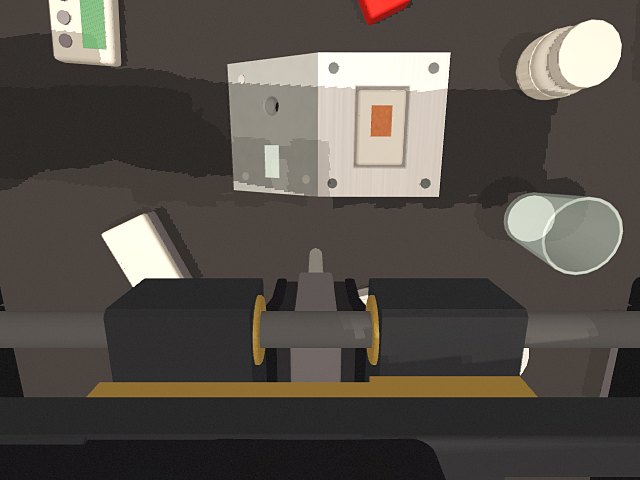

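The mould is clear: rim corners are near (318,52), (450,52), (439,196) and (317,196), the button hole is near (272,105), and the block with its orange label is near (381,125). The stylus pin shows at (316,255).

```bash
python3 - <<'E'
from h import *
im=cv2.imread("pics/w3.png");T=np.load("w3.npy");s=dict(ee_pos=T[:3,3],tcp_rot=R.from_matrix(T[:3,:3]).as_rotvec());cm=cam("wrist",s)
g=cv2.cvtColor(im,cv2.COLOR_BGR2GRAY)
c=cv2.cornerSubPix(g,np.float32([[318,52],[450,52],[439,196],[317,196]]),(4,4),(-1,-1),(3,50,.01)).reshape(-1,2)
P=onplane(cm,c,.075)[:,:2];print(c.round(1).tolist(),P.round(4).tolist())
d=(P[1]+P[2]-P[0]-P[3])/2;d2=(P[0]+P[1]-P[2]-P[3])/2
print("x len,yaw",np.linalg.norm(d),np.degrees(np.arctan2(d[1],d[0])),"y len,yaw",np.linalg.norm(d2),np.degrees(np.arctan2(-d2[0],d2[1])))
print(g[94:117,258:288])
E
```

```text
[[318.1000061035156, 51.70000076293945], [450.20001220703125, 52.0], [438.3999938964844, 196.39999389648438], [317.70001220703125, 196.1999969482422]] [[0.5395, 0.0408], [0.6486, 0.0265], [0.6329, -0.0927], [0.524, -0.0787]]
x len,yaw 0.10988397136346524 -7.410120652854342 y len,yaw 0.12039494466251431 -7.419931102404542
[[143 145 144 145 144 144 146 143 143 145 143 144 143 145 145 143 143 145
  143 143 144 143 145 144 143 145 144 142 144 142]
 [145 144 143 143 143 144 144 143 145 144 144 142 140 142 145 146 145 144
  146 145 144 143 145 144 143 143 142 144 144 143]
 [142 143 143 143 144 144 145 145 145 144 139 134 131 124 124 130 140 147
  144 144 144 143 142 145 144 143 144 143 144 143]
 [144 145 143 144 143 142 143 144 143 141 136 120 112 110 104 107 115 130
  147 144 143 143 144 142 143 142 145 143 143 143]
 [143 144 144 143 144 146 145 146 146 136 116 113 114 114  98 103  98 108
  133 145 143 143 142 142 144 143 144 143 143 144]
 [143 144 144 145 144 145 145 147 140 117 117 119 119 120 119 118 102  99
  107 138 146 143 142 143 143 144 144 144 144 143]
 [143 144 145 144 143 145 1
[... 1398 characters left out ...]
133 135 134 115 120 122
   66 102 153 147 143 143 144 145 143 144 144 143]
 [144 143 143 143 143 143 144 152 138 127 128 129 131 132 132 123 118 121
  122 144 147 145 144 144 145 143 144 144 145 144]
 [146 143 143 145 145 144 143 148 151 135 123 125 125 130 130 130 116 119
  134 148 145 145 143 143 144 143 146 143 143 144]
 [143 145 146 144 144 143 144 144 148 147 136 122 119 118 114 117 122 134
  146 144 143 143 144 144 143 144 145 144 143 144]
 [143 143 144 144 143 142 144 142 144 143 144 143 134 129 128 131 143 147
  144 145 144 145 145 143 143 145 142 144 144 144]
 [145 144 143 144 143 143 143 144 142 146 144 144 143 143 145 146 144 144
  145 144 143 142 145 145 145 145 144 144 143 145]]
```

```bash
cat >> h.py <<'E'
YAW=-7.41;RM=R.from_euler("z",YAW,degrees=True).as_matrix();O=np.array([.53175,-.01895,0])
def M(x,y,z): return O+RM@np.array([x,y,z])/1000
OUT=RM@np.array([-.5,0,np.sqrt(.75)])
def press(depth,tip=.0767):  # depth in mm below mouth, of tip
    p=M(-43.3,20,50)+OUT*(tip-depth/1000);return pose(*p,YAW,30)
E
python3 - <<'E'
from h import *
T=np.load("w3.npy");s=dict(ee_pos=T[:3,3],tcp_rot=R.from_matrix(T[:3,:3]).as_rotvec());cm=cam("wrist",s)
print("mouth rim-based",M(-43.3,20,50),"seen",onplane(cm,[271.4,105.5],.05))
tip=T@[[0],[0],[.0767],[1]];print("tip px",proj(cm,tip[:3,0]), "r",proj(cm,(T@[0.004,0,.0767,1])[:3]))
A=pose(*(M(-43.3,20,50)+[-.05,0,.17]),YAW,10)
rows(cur(),A);rows(A,press(-30));print(press(-30)[:3,3],observe()["q"].round(3))
E
```

```text
mouth rim-based [0.49139099 0.00646732 0.05      ] seen [[0.49197597 0.00640824 0.05      ]]
tip px [[313.8365926  253.68489909]] r [[313.83151894 247.62183245]]
3 rows t [ 3.15 -3.1   1.42] a [-0.0588 -0.0001  0.001 ]
3 rows t [ 0.21 -0.87  2.45] a [-0.1164  0.      0.    ]
[0.43848653 0.0133478  0.14240491] [-0.583  0.055  0.724  1.719 -0.037  1.383  0.021]
```

Request:
play_rows --commands '[{"jaw": 0.5, "tx": 3.15, "ty": -3.1, "tz": 1.42, "ax": -0.059, "ay": 0, "az": 0.001}, {"jaw": 0.5, "tx": 3.15, "ty": -3.1, "tz": 1.42, "ax": -0.059, "ay": 0, "az": 0.001}, {"jaw": 0.5, "tx": 3.15, "ty": -3.1, "tz": 1.42, "ax": -0.059, "ay": 0, "az": 0.001}, {"jaw": 0.5, "tx": 0.21, "ty": -0.87, "tz": 2.45, "ax": -0.116, "ay": 0, "az": 0}, {"jaw": 0.5, "tx": 0.21, "ty": -0.87, "tz": 2.45, "ax": -0.116, "ay": 0, "az": 0}, {"jaw": 0.5, "tx": 0.21, "ty": -0.87, "tz": 2.45, "ax": -0.116, "ay": 0, "az": 0}, {"jaw": 0.5, "tx": 0, "ty": 0, "tz": 0, "ax": 0, "ay": 0, "az": 0}, {"jaw": 0.5, "tx": 0, "ty": 0, "tz": 0, "ax": 0, "ay": 0, "az": 0}]'

```text
time_s: 6.12
ee_pos: [0.4399, 0.0144, 0.1749]
tcp_rot: [2.113, 1.859, 0.398]
ft_force: [-0.4, 0.1, -1.3]
width: 0.0163
gripper_force: 30.0
```

```bash
python3 - <<'E'
from h import *
g=cv2.cvtColor(cv2.imread("pics/w3.png"),cv2.COLOR_BGR2GRAY)
for r in(247,250,255,260):print(r,g[r,304:328].tolist())
s=observe();T=cur(s);rows(T,press(-30));print(s["q"].round(3),T[:3,3],s["ft_force"])
# where is the actual axis vs hole
X=np.linalg.inv(press(-30))@T;print(X.round(4))
im=get_image("scene");im2=get_image("wrist");
p=proj(cam("scene"),M(-43.3,20,50))[0].astype(int);print(p)
c=im[p[1]-60:p[1]+40,p[0]-60:p[0]+60];c=cv2.resize(c,(576,480),interpolation=cv2.INTER_CUBIC)
cv2.imwrite("pics/chk.png",c);cv2.imwrite("pics/w4.png",im2)
E
```

```text
247 [73, 67, 71, 71, 72, 70, 69, 69, 67, 64, 63, 64, 63, 66, 66, 69, 69, 71, 70, 68, 72, 72, 69, 69]
250 [70, 68, 71, 70, 70, 66, 67, 123, 135, 132, 129, 130, 131, 131, 132, 136, 100, 63, 68, 70, 72, 71, 71, 69]
255 [70, 71, 71, 68, 67, 101, 133, 129, 130, 128, 130, 128, 128, 129, 129, 130, 132, 137, 79, 67, 71, 72, 69, 68]
260 [71, 70, 67, 71, 70, 117, 130, 128, 128, 128, 128, 128, 130, 128, 128, 127, 126, 130, 98, 63, 70, 69, 69, 70]
1 rows t [-0.16 -1.41  2.93] a [-0.1137 -0.0114 -0.0016]
[-0.282 -0.379  0.024  2.323  0.205  0.82  -0.497] [0.43989484 0.01443981 0.17494333] [-0.40574631  0.07775529 -1.34704171]
[[ 0.9999 -0.001   0.0115  0.0013]
 [ 0.0023  0.9935 -0.1134  0.0174]
 [-0.0113  0.1134  0.9935 -0.0276]
 [ 0.      0.      0.      1.    ]]
[333 212]
```

```bash
python3 - <<'E'
from h import *
T=cur();B=press(-12)
rows(T,B,1.2,.17)
E
```

```text
5 rows t [-0.05 -0.29  0.93] a [-0.0226 -0.0026 -0.0001]
```

Request:
play_rows --commands '[{"jaw": 0.5, "tx": -0.05, "ty": -0.29, "tz": 0.93, "ax": -0.0226, "ay": -0.0026, "az": 0}, {"jaw": 0.5, "tx": -0.05, "ty": -0.29, "tz": 0.93, "ax": -0.0226, "ay": -0.0026, "az": 0}, {"jaw": 0.5, "tx": -0.05, "ty": -0.29, "tz": 0.93, "ax": -0.0226, "ay": -0.0026, "az": 0}, {"jaw": 0.5, "tx": -0.05, "ty": -0.29, "tz": 0.93, "ax": -0.0226, "ay": -0.0026, "az": 0}, {"jaw": 0.5, "tx": -0.05, "ty": -0.29, "tz": 0.93, "ax": -0.0226, "ay": -0.0026, "az": 0}, {"jaw": 0.5, "tx": 0, "ty": 0, "tz": 0, "ax": 0, "ay": 0, "az": 0}]'

```text
time_s: 6.98
ee_pos: [0.4483, 0.0135, 0.1438]
tcp_rot: [2.056, 1.804, 0.461]
ft_force: [-0.4, -0.6, -0.5]
width: 0.016
gripper_force: 30.0
```

```bash
python3 - <<'E'
from h import *
s=observe();T=cur(s);B=press(-12)
X=np.linalg.inv(B)@T;print("off mm",(X[:3,3]*1000).round(1),"rot deg",np.degrees(R.from_matrix(X[:3,:3]).as_rotvec()).round(1));print(s["q"].round(3),s["ft_force"])
tip=T@[0,0,.0767,1];v=tip[:3]-M(-43.3,20,50);print("tip in mould",(RM.T@v*1000).round(1),"height",v@OUT*1000)
rows(T,B,1.2)
E
```

```text
off mm [  1.4   9.2 -14.4] rot deg [1.6 0.2 0.1]
[ 0.344 -0.379 -0.509  2.395 -0.07   0.603 -0.261] [-0.37012529 -0.57966529 -0.46736692]
tip in mould [-7.1  1.7 26.4] height 26.400119108127797
2 rows t [-0.07 -0.44  0.73] a [-0.014  -0.0019 -0.0009]
```

Request:
play_rows --commands '[{"jaw": 0.5, "tx": -0.05, "ty": -0.3, "tz": 0.6, "ax": -0.007, "ay": -0.002, "az": 0}, {"jaw": 0.5, "tx": -0.05, "ty": -0.3, "tz": 0.6, "ax": -0.007, "ay": -0.002, "az": 0}, {"jaw": 0.5, "tx": -0.04, "ty": -0.3, "tz": 0.5, "ax": -0.007, "ay": 0, "az": 0}, {"jaw": 0.5, "tx": 0, "ty": 0, "tz": 0, "ax": 0, "ay": 0, "az": 0}]'

```text
time_s: 7.48
ee_pos: [0.4578, 0.0154, 0.1291]
tcp_rot: [2.044, 1.799, 0.465]
ft_force: [-1.2, -0.3, -0.6]
width: 0.0158
gripper_force: 30.0
```

```bash
cat > st.py <<'E'
from h import *
s=observe();T=cur(s);B=press(-8)
X=np.linalg.inv(B)@T;print("off mm",(X[:3,3]*1000).round(1),"rot deg",np.degrees(R.from_matrix(X[:3,:3]).as_rotvec()).round(1));print(s["q"].round(3),s["ft_force"])
tip=T@[0,0,.0767,1];v=tip[:3]-M(-43.3,20,50);print("tip in mould",(RM.T@v*1000).round(1),"height",v@OUT*1000, "lateral",((RM@[np.sqrt(.75),0,.5])@v*1000).round(1))
rows(T,B,1.2)
E
python3 st.py
```

```text
off mm [ 4.5  9.7 -1.1] rot deg [ 1.   0.  -0.1]
[ 0.628 -0.38  -0.754  2.396 -0.235  0.544 -0.11 ] [-1.23361689 -0.28111128 -0.58593171]
tip in mould [ 2.7  4.6 12.1] height 9.08191374108794 lateral 8.4
1 rows t [-0.45 -0.97  0.12] a [-0.017  -0.0004  0.0017]
```

The tilted pose runs into the joint limits, so I'll put the stylus back and regrip it with the tool leaning 30°. The tool will then be vertical while pressing.

```bash
python3 - <<'E'
from h import *
T=cur();A=T.copy();A[:3,3]+=[.0,.0,.09];rows(T,A)
rows(A,pose(.468,.2206,.20,7.1))
E
```

```text
2 rows t [-0.    2.18 -3.93] a [-0. -0.  0.]
4 rows t [ 5.16 -0.05  0.43] a [ 0.126   0.0161 -0.0615]
```

Request:
play_rows --commands '[{"jaw": 0.5, "tx": 0, "ty": 1.45, "tz": -2.62, "ax": 0, "ay": 0, "az": 0}, {"jaw": 0.5, "tx": 0, "ty": 1.45, "tz": -2.62, "ax": 0, "ay": 0, "az": 0}, {"jaw": 0.5, "tx": 0, "ty": 1.45, "tz": -2.62, "ax": 0, "ay": 0, "az": 0}, {"jaw": 0.5, "tx": 5.16, "ty": -0.05, "tz": 0.43, "ax": 0.126, "ay": 0.0161, "az": -0.0615}, {"jaw": 0.5, "tx": 5.16, "ty": -0.05, "tz": 0.43, "ax": 0.126, "ay": 0.0161, "az": -0.0615}, {"jaw": 0.5, "tx": 5.16, "ty": -0.05, "tz": 0.43, "ax": 0.126, "ay": 0.0161, "az": -0.0615}, {"jaw": 0.5, "tx": 5.16, "ty": -0.05, "tz": 0.43, "ax": 0.126, "ay": 0.0161, "az": -0.0615}, {"jaw": 0.5, "tx": 0, "ty": 0, "tz": 0, "ax": 0, "ay": 0, "az": 0}, {"jaw": 0.5, "tx": 0, "ty": 0, "tz": 0, "ax": 0, "ay": 0, "az": 0}]'

```text
time_s: 8.6
ee_pos: [0.471, 0.2235, 0.166]
tcp_rot: [-2.073, -2.36, 0.004]
ft_force: [0.2, 0.1, -0.8]
width: 0.0162
gripper_force: 30.0
```

```bash
python3 - <<'E'
from h import *
s=observe();T=cur(s);print(s["q"].round(3));rows(T,pose(.468,.2206,.20,7.1));rows(T,pose(.468,.2206,.0917,7.1))
E
```

```text
[-0.114  0.144 -0.449  1.829  0.068  1.186 -0.456]
1 rows t [-0.26 -0.35 -3.4 ] a [-0.002   0.0015  0.0052]
2 rows t [-0.12 -0.16  3.72] a [-0.001   0.0007  0.0026]
```

Request:
play_rows --commands '[{"jaw": 0.5, "tx": -0.26, "ty": -0.35, "tz": 0, "ax": -0.002, "ay": 0.0015, "az": 0.005}, {"jaw": 0.5, "tx": 0, "ty": 0, "tz": 0, "ax": 0, "ay": 0, "az": 0}, {"jaw": 0.5, "tx": 0, "ty": 0, "tz": 2.5, "ax": 0, "ay": 0, "az": 0}, {"jaw": 0.5, "tx": 0, "ty": 0, "tz": 2.5, "ax": 0, "ay": 0, "az": 0}, {"jaw": 0.5, "tx": 0, "ty": 0, "tz": 2, "ax": 0, "ay": 0, "az": 0}, {"jaw": 0.5, "tx": 0, "ty": 0, "tz": 0.3, "ax": 0, "ay": 0, "az": 0}, {"jaw": 0.5, "tx": 0, "ty": 0, "tz": 0, "ax": 0, "ay": 0, "az": 0}]'

```text
time_s: 9.48
ee_pos: [0.4684, 0.2206, 0.0945]
tcp_rot: [-2.08, -2.353, -0.004]
ft_force: [-0.1, 0.3, -0.6]
width: 0.0158
gripper_force: 30.0
```

Request:
play_rows --commands '[{"jaw": 0.5, "tx": 0, "ty": 0, "tz": 0.25, "ax": 0, "ay": 0, "az": 0}, {"jaw": 0.5, "tx": 0, "ty": 0, "tz": 0, "ax": 0, "ay": 0, "az": 0}, {"jaw": 4.5, "tx": 0, "ty": 0, "tz": 0, "ax": 0, "ay": 0, "az": 0}, {"jaw": 4.5, "tx": 0, "ty": 0, "tz": 0, "ax": 0, "ay": 0, "az": 0}, {"jaw": 4.5, "tx": 0, "ty": 0, "tz": -4.5, "ax": 0, "ay": 0, "az": 0}, {"jaw": 4.5, "tx": 0, "ty": 0, "tz": -4.5, "ax": 0, "ay": 0, "az": 0}, {"jaw": 4.5, "tx": 0, "ty": 0, "tz": -2, "ax": 0, "ay": 0, "az": 0}, {"jaw": 4.5, "tx": 0, "ty": 0, "tz": 0, "ax": 0, "ay": 0, "az": 0}]'

```text
time_s: 10.48
ee_pos: [0.4689, 0.2211, 0.2027]
tcp_rot: [-2.08, -2.354, -0.007]
ft_force: [0.4, -0.1, -0.7]
width: 0.0453
gripper_force: 0.0
```

```bash
cat >> h.py <<'E'
def lean(x,y,z,phi,b):
    "TCP such that the grasp point (19 mm behind) is x,y,z; tool y azimuth phi, tool z leaning b deg toward tool +x"
    T=pose(0,0,0,phi);T[:3,:3]=T[:3,:3]@R.from_euler("y",b,degrees=True).as_matrix()
    T[:3,3]=np.array([x,y,z])+.019*T[:3,2];return T
E
python3 - <<'E'
from h import *
s=observe();T=cur(s);print(s["q"].round(3),s["width"])
B=lean(.4684,.2206,.20,97.1,30);print(B[:3,3]);rows(T,B)
E
```

```text
[-0.098  0.104 -0.454  1.793  0.046  1.251 -0.441] 0.04533381646705038
[0.45897285 0.21942579 0.18354552]
10 rows t [ 0.02 -0.06  0.21] a [ 0.0416  0.041  -0.1531]
```

Request:
play_rows --commands '[{"jaw": 4.5, "tx": 0.02, "ty": -0.06, "tz": 0.21, "ax": 0.0416, "ay": 0.041, "az": -0.153}, {"jaw": 4.5, "tx": 0.02, "ty": -0.06, "tz": 0.21, "ax": 0.0416, "ay": 0.041, "az": -0.153}, {"jaw": 4.5, "tx": 0.02, "ty": -0.06, "tz": 0.21, "ax": 0.0416, "ay": 0.041, "az": -0.153}, {"jaw": 4.5, "tx": 0.02, "ty": -0.06, "tz": 0.21, "ax": 0.0416, "ay": 0.041, "az": -0.153}, {"jaw": 4.5, "tx": 0.02, "ty": -0.06, "tz": 0.21, "ax": 0.0416, "ay": 0.041, "az": -0.153}, {"jaw": 4.5, "tx": 0.02, "ty": -0.06, "tz": 0.21, "ax": 0.0416, "ay": 0.041, "az": -0.153}, {"jaw": 4.5, "tx": 0.02, "ty": -0.06, "tz": 0.21, "ax": 0.0416, "ay": 0.041, "az": -0.153}, {"jaw": 4.5, "tx": 0.02, "ty": -0.06, "tz": 0.21, "ax": 0.0416, "ay": 0.041, "az": -0.153}, {"jaw": 4.5, "tx": 0.02, "ty": -0.06, "tz": 0.21, "ax": 0.0416, "ay": 0.041, "az": -0.153}, {"jaw": 4.5, "tx": 0.02, "ty": -0.06, "tz": 0.21, "ax": 0.0416, "ay": 0.041, "az": -0.153}, {"jaw": 4.5, "tx": 0, "ty": 0, "tz": 0, "ax": 0, "ay": 0, "az": 0}, {"jaw": 4.5, "tx": 0, "ty": 0, "tz": 0, "ax": 0, "ay": 0, "az": 0}]'

```text
time_s: 11.98
ee_pos: [0.4579, 0.2187, 0.1813]
tcp_rot: [0.156, -2.611, 0.046]
ft_force: [-0.6, -0.3, 0.1]
width: 0.0449
gripper_force: 0.0
```

```bash
python3 - <<'E'
from h import *
s=observe();T=cur(s);print(s["q"].round(3),s["width"])
B=lean(.4684,.2206,.115,97.1,30);print(B[:3,3]);rows(T,B,3);rows(T,lean(.4684,.2206,.18,97.1,30))
E
```

```text
[-0.005  0.534 -0.593  1.448  0.056  1.718  1.083] 0.044894640563292634
[0.45897285 0.21942579 0.09854552]
3 rows t [-1.42  0.03  2.37] a [-0.0001 -0.0011 -0.0015]
1 rows t [-0.99  0.07  1.48] a [-0.0003 -0.0034 -0.0045]
```

Request:
play_rows --commands '[{"jaw": 4.5, "tx": -1.42, "ty": 0.03, "tz": 2.37, "ax": 0, "ay": -0.001, "az": -0.0015}, {"jaw": 4.5, "tx": -1.42, "ty": 0.03, "tz": 2.37, "ax": 0, "ay": -0.001, "az": -0.0015}, {"jaw": 4.5, "tx": -1.42, "ty": 0.03, "tz": 2.37, "ax": 0, "ay": -0.001, "az": -0.0015}, {"jaw": 4.5, "tx": 0, "ty": 0, "tz": 0, "ax": 0, "ay": 0, "az": 0}, {"jaw": 0.5, "tx": 0, "ty": 0, "tz": 0, "ax": 0, "ay": 0, "az": 0}, {"jaw": 0.5, "tx": 0, "ty": 0, "tz": 0, "ax": 0, "ay": 0, "az": 0}, {"jaw": 0.5, "tx": 0, "ty": 0, "tz": 0, "ax": 0, "ay": 0, "az": 0}, {"jaw": 0.5, "tx": 0, "ty": 0, "tz": 0, "ax": 0, "ay": 0, "az": 0}, {"jaw": 0.5, "tx": 0, "ty": 0, "tz": 0, "ax": 0, "ay": 0, "az": 0}]'

```text
time_s: 13.1
ee_pos: [0.4594, 0.2198, 0.0994]
tcp_rot: [0.167, -2.614, 0.043]
ft_force: [1.2, -0.0, 4.2]
width: 0.016
gripper_force: 30.0
```

```bash
python3 - <<'E'
from h import *
s=observe();T=cur(s);np.save("grasp.npy",T);print(T[:3,3].round(4),s["ft_force"].round(2),s["width"])
A=T.copy();A[2,3]+=.1;rows(T,A);
E
```

```text
[0.4594 0.2198 0.0994] [ 1.17 -0.02  4.19] 0.015999584325992976
2 rows t [ 2.5   0.01 -4.33] a [0. 0. 0.]
```

Request:
play_rows --commands '[{"jaw": 0.5, "tx": 1.5, "ty": 0, "tz": -2.6, "ax": 0, "ay": 0, "az": 0}, {"jaw": 0.5, "tx": 2.5, "ty": 0, "tz": -4.33, "ax": 0, "ay": 0, "az": 0}, {"jaw": 0.5, "tx": 2, "ty": 0, "tz": -3.46, "ax": 0, "ay": 0, "az": 0}, {"jaw": 0.5, "tx": 0, "ty": 0, "tz": 0, "ax": 0, "ay": 0, "az": 0}]'

```text
time_s: 13.6
ee_pos: [0.4602, 0.2205, 0.2217]
tcp_rot: [0.168, -2.618, 0.041]
ft_force: [0.8, -0.5, -0.7]
width: 0.0154
gripper_force: 30.0
```

```bash
cat >> h.py <<'E'
def sty(p,yaw,tilt=0):
    T=np.eye(4);T[:3,:3]=R.from_euler("ZY",[yaw,-tilt],degrees=True).as_matrix();T[:3,3]=p;return T
try: G=np.linalg.inv(sty([.468,.2206,.015],7.1))@np.load("grasp.npy")   # stylus->tool
except OSError: pass
def press2(d): return sty(M(-43.3,20,50)-OUT*d/1000,YAW,30)@G
E
python3 - <<'E'
from h import *
s=observe();T=cur(s);B=press2(-40);print(B.round(3));rows(T,B);print(T[:3,3])
E
```

```text
[[-0.992  0.126  0.     0.422]
 [ 0.126  0.992 -0.001  0.016]
 [-0.    -0.001 -1.     0.153]
 [ 0.     0.     0.     1.   ]]
4 rows t [ 0.5  -5.06  2.04] a [-0.0157 -0.1291  0.0621]
[0.46020417 0.22053293 0.2217256 ]
```

```bash
python3 - <<'E'
from h import *
T=cur();B=press2(-20);A=B.copy();A[2,3]+=.06;rows(T,A);rows(A,B)
E
```

```text
4 rows t [ 0.61 -5.12  0.94] a [-0.0157 -0.1291  0.0621]
2 rows t [0. 0. 3.] a [-0. -0.  0.]
```

Request:
play_rows --commands '[{"jaw": 0.5, "tx": 0.61, "ty": -5.12, "tz": 0.94, "ax": -0.0157, "ay": -0.129, "az": 0.0621}, {"jaw": 0.5, "tx": 0.61, "ty": -5.12, "tz": 0.94, "ax": -0.0157, "ay": -0.129, "az": 0.0621}, {"jaw": 0.5, "tx": 0.61, "ty": -5.12, "tz": 0.94, "ax": -0.0157, "ay": -0.129, "az": 0.0621}, {"jaw": 0.5, "tx": 0.61, "ty": -5.12, "tz": 0.94, "ax": -0.0157, "ay": -0.129, "az": 0.0621}, {"jaw": 0.5, "tx": 0, "ty": 0, "tz": 1.5, "ax": 0, "ay": 0, "az": 0}, {"jaw": 0.5, "tx": 0, "ty": 0, "tz": 1.5, "ax": 0, "ay": 0, "az": 0}, {"jaw": 0.5, "tx": 0, "ty": 0, "tz": 1.5, "ax": 0, "ay": 0, "az": 0}, {"jaw": 0.5, "tx": 0, "ty": 0, "tz": 0, "ax": 0, "ay": 0, "az": 0}]'

```text
time_s: 14.6
ee_pos: [0.4302, 0.0148, 0.1469]
tcp_rot: [-0.194, -3.126, 0.003]
ft_force: [-0.1, 0.1, -0.9]
width: 0.0155
gripper_force: 30.0
```

```bash
cat > st.py <<'E'
from h import *
s=observe();T=cur(s)
S=T@np.linalg.inv(G);v=S[:3,3]-M(-43.3,20,50)
print("q",s["q"].round(2),"F",s["ft_force"].round(2),"axial F",s["ft_force"]@OUT)
print("depth",-v@OUT*1000,"lat x,y",(RM@[np.sqrt(.75),0,.5])@v*1000,RM[:,1]@v*1000,"ang",np.degrees(np.arccos(S[:3,2]@OUT)))
import sys
rows(T,press2(float(sys.argv[1])),float(sys.argv[2]))
E
python3 st.py -10 2; python3 - <<'E'
from h import *
im=get_image("scene");q=proj(cam("scene"),M(-43.3,20,50))[0];p=q.astype(int);print(q)
c=im[p[1]-80:p[1]+40,p[0]-70:p[0]+90];cv2.imwrite("pics/chk2.png",cv2.resize(c,(800,600),interpolation=cv2.INTER_CUBIC))
E
```

```text
q [ 0.37 -0.03 -0.5   2.04 -0.01  1.14  1.33] F [-0.09  0.14 -0.94] axial F -0.7553871813472118
depth -30.294230464611616 lat x,y 2.8339174937183853 -0.0020592685628401585 ang 0.5364936902134038
2 rows t [-0.36 -0.    0.97] a [-0.0009 -0.0047  0.0011]
[333.12457227 212.43310722]
```

View pics/chk2.png

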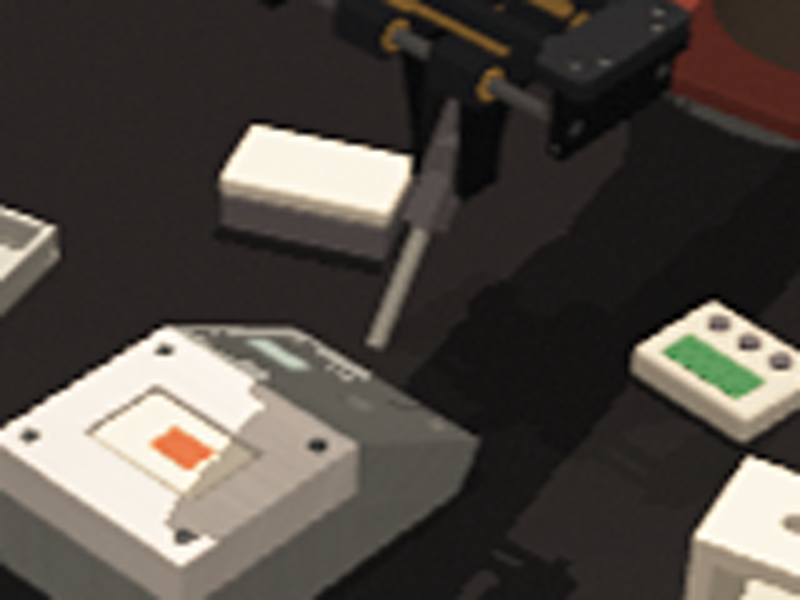

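The crop shows the stylus leaning correctly, with its tip at crop (375,343), which is scene (338,200.6). I'll compare that with the model's prediction, then move closer.

```bash
python3 - <<'E'
from h import *
S=cur()@np.linalg.inv(G);cm=cam("scene");print(proj(cm,[S[:3,3],S[:3,3]+RM[:,0]*.003,S[:3,3]+RM[:,1]*.003,S[:3,3]+.003*OUT]).round(2))
im=get_image("scene");cv2.imwrite("pics/s5.png",im);g=im.max(2);print(g[185:210,326:348])
E
```

```text
[[337.   200.37]
 [336.11 200.96]
 [337.97 200.95]
 [337.47 199.19]]
[[ 43  40  41  32  32  33  24  23  23  23  25  23  23  34  41  47 111 149
  142 103  48  39]
 [ 43  43  42  42  43  42  41  40  42  34  23  25  23  33  39  74 130 147
  135  91  39  40]
 [ 42  43  42  41  42  43  42  41  44  42  40  40  40  39  39 102 146 144
  118  69  37  42]
 [ 42  42  42  42  42  43  43  43  40  43  43  42  42  38  69 125 150 139
   98  46  41  40]
 [ 42  43  41  43  43  43  42  43  42  43  42  42  40  36 102 147 147 124
   73  39  40  41]
 [ 42  41  43  43  42  42  42  42  42  42  42  41  40  45 111 150 140 102
   48  40  42  42]
 [ 43  42  44  42  42  43  42  43  42  43  41  42  38  74 129 147 133  89
   39  41  43  42]
 [ 42  42  43  42  42  43  42  42  42  43  41  40  39 103 147 142 116  68
   40  41  41  43]
 [ 42  42  42  42  43  41  42  43  43  42  41  39  69 126 148 137  99  44
   39  41  43  40]
 [ 43  42  41  42  42  42  42  42  42  41  41  36 103 148 146 121  74  38
   42  43  41  36]
 [ 41  42  42  41  43  42  41  41  42  40  39  44 112 149 139 101  48  41
   39  37  37  36]
 [ 41  4
[... 594 characters left out ...]
0  42  43  42  37  39  42  41
   38  36  37  36]
 [104 110 150 180 172 138  69  33  39  40  42  42  41  43  41  42  42  42
   43  42  42  40]
 [ 95  92 100 149 183 178 154 103  49  35  40  41  41  42  41  43  43  41
   43  42  44  37]
 [ 96  95 139 145 107 149 182 175 154  94  32  37  41  42  41  43  43  42
   44  43  37  26]
 [ 97  96 106 103 140 146 108 151 182 176 140  73  38  40  41  41  42  42
   43  35  26  24]
 [ 96  98  97  95 104 149 139 100 152 187 151  88  65  44  39  40  42  41
   43  35  25  24]
 [ 98  98  97  98  97 106 106  93 103 113 105  97  96  81  53  38  41  43
   36  26  24  25]
 [ 98  98  97  98  96  96  96  97  96  96  95  97  99  98  95  76  45  34
   25  23  26  23]]
```

Request:
play_rows --commands '[{"jaw": 0.5, "tx": -0.36, "ty": 0, "tz": 0.97, "ax": 0, "ay": -0.0047, "az": 0.001}, {"jaw": 0.5, "tx": -0.36, "ty": 0, "tz": 0.97, "ax": 0, "ay": -0.0047, "az": 0.001}, {"jaw": 0.5, "tx": 0, "ty": 0, "tz": 0, "ax": 0, "ay": 0, "az": 0}, {"jaw": 0.5, "tx": 0, "ty": 0, "tz": 0, "ax": 0, "ay": 0, "az": 0}]'

```text
time_s: 15.2
ee_pos: [0.4379, 0.0127, 0.1295]
tcp_rot: [0.201, 3.131, -0.006]
ft_force: [0.4, 0.3, -0.9]
width: 0.0157
gripper_force: 30.0
```

```bash
python3 st.py 5 1
```

```text
q [ 0.37 -0.   -0.5   2.05  0.    1.09  1.31] F [ 0.45  0.33 -0.92] axial F -0.9961308528508154
depth -11.347722366521774 lat x,y 2.139165431030382 -1.3402841829287129 ang 0.3063649821749311
2 rows t [-0.33  0.05  0.75] a [-0.0013  0.0021 -0.001 ]
```

Request:
play_rows --commands '[{"jaw": 0.5, "tx": 0.16, "ty": 0.1, "tz": 0.1, "ax": 0, "ay": 0.002, "az": 0}, {"jaw": 0.5, "tx": 0, "ty": 0, "tz": 0, "ax": 0, "ay": 0, "az": 0}, {"jaw": 0.5, "tx": -0.4, "ty": 0, "tz": 0.7, "ax": 0, "ay": 0, "az": 0}, {"jaw": 0.5, "tx": -0.4, "ty": 0, "tz": 0.7, "ax": 0, "ay": 0, "az": 0}, {"jaw": 0.5, "tx": 0, "ty": 0, "tz": 0, "ax": 0, "ay": 0, "az": 0}, {"jaw": 0.5, "tx": 0, "ty": 0, "tz": 0, "ax": 0, "ay": 0, "az": 0}]'

```text
time_s: 15.95
ee_pos: [0.4444, 0.0128, 0.1143]
tcp_rot: [0.201, 3.133, -0.005]
ft_force: [-0.5, -0.2, -1.2]
width: 0.0157
gripper_force: 30.0
```

```bash
python3 st.py 14 0.5
```

```text
q [ 0.37  0.03 -0.5   2.06  0.02  1.06  1.3 ] F [-0.49 -0.16 -1.18] axial F -0.7912733288478974
depth 4.985910636984214 lat x,y -0.14393997230465877 -0.3479444476179792 ang 0.21052604345650902
2 rows t [-0.24  0.    0.38] a [-0.0013  0.0009 -0.001 ]
```

Request:
play_rows --commands '[{"jaw": 0.5, "tx": -0.24, "ty": 0, "tz": 0.4, "ax": 0, "ay": 0, "az": 0}, {"jaw": 0.5, "tx": -0.24, "ty": 0, "tz": 0.4, "ax": 0, "ay": 0, "az": 0}, {"jaw": 0.5, "tx": 0, "ty": 0, "tz": 0, "ax": 0, "ay": 0, "az": 0}, {"jaw": 0.5, "tx": 0, "ty": 0, "tz": 0, "ax": 0, "ay": 0, "az": 0}]'

```text
time_s: 16.45
ee_pos: [0.4492, 0.0121, 0.1065]
tcp_rot: [0.201, 3.133, -0.005]
ft_force: [0.1, -0.4, -1.5]
width: 0.016
gripper_force: 30.0
```

```bash
python3 st.py 20 0.3
```

```text
q [ 0.37  0.05 -0.5   2.05  0.03  1.04  1.29] F [ 0.06 -0.37 -1.55] axial F -1.3919935005125748
depth 14.226532375506434 lat x,y 0.17760017811907367 -0.40748948096220305 ang 0.22538832995890867
2 rows t [-0.14  0.01  0.25] a [-0.0013  0.0011 -0.001 ]
```

Next I'll press in small steps along the axis (1 mm of axis = tx −0.05, tz +0.087).

Request:
play_rows --commands '[{"jaw": 0.5, "tx": -0.15, "ty": 0.02, "tz": 0.26, "ax": 0, "ay": 0, "az": 0}, {"jaw": 0.5, "tx": -0.15, "ty": 0.01, "tz": 0.26, "ax": 0, "ay": 0, "az": 0}, {"jaw": 0.5, "tx": 0, "ty": 0, "tz": 0, "ax": 0, "ay": 0, "az": 0}, {"jaw": 0.5, "tx": 0, "ty": 0, "tz": 0, "ax": 0, "ay": 0, "az": 0}]'

```text
time_s: 16.95
ee_pos: [0.4523, 0.012, 0.1015]
tcp_rot: [0.201, 3.133, -0.006]
ft_force: [-1.6, -0.2, 5.0]
width: 0.0161
gripper_force: 30.0
```

```bash
python3 st.py 24 0.3
```

```text
q [ 0.36  0.07 -0.5   2.05  0.04  1.03  1.28] F [-1.6  -0.23  5.05] axial F 5.153214055175361
depth 20.09781503209903 lat x,y 0.38621142423286137 -0.21369146631469016 ang 0.24421620626770407
2 rows t [-0.09 -0.    0.17] a [-0.0014  0.0012 -0.001 ]
```

Request:
play_rows --commands '[{"jaw": 0.5, "tx": -0.1, "ty": 0, "tz": 0.17, "ax": 0, "ay": 0, "az": 0}, {"jaw": 0.5, "tx": -0.1, "ty": 0, "tz": 0.17, "ax": 0, "ay": 0, "az": 0}, {"jaw": 0.5, "tx": 0, "ty": 0, "tz": 0, "ax": 0, "ay": 0, "az": 0}, {"jaw": 0.5, "tx": 0, "ty": 0, "tz": 0, "ax": 0, "ay": 0, "az": 0}]'

```text
time_s: 17.45
ee_pos: [0.4542, 0.0117, 0.0981]
tcp_rot: [0.201, 3.133, -0.006]
ft_force: [-3.4, -1.1, 5.7]
width: 0.0159
gripper_force: 30.0
```

```bash
python3 st.py 26 0.3
```

```text
q [ 0.36  0.08 -0.5   2.05  0.05  1.02  1.28] F [-3.38 -1.11  5.73] axial F 6.566559276704041
depth 23.976430609343122 lat x,y 0.39004892276574915 -0.2101240292867404 ang 0.2418544986578306
1 rows t [-0.08 -0.01  0.18] a [-0.0029  0.0024 -0.002 ]
```

Request:
play_rows --commands '[{"jaw": 0.5, "tx": -0.07, "ty": 0, "tz": 0.12, "ax": 0, "ay": 0, "az": 0}, {"jaw": 0.5, "tx": 0, "ty": 0, "tz": 0, "ax": 0, "ay": 0, "az": 0}, {"jaw": 0.5, "tx": 0, "ty": 0, "tz": 0, "ax": 0, "ay": 0, "az": 0}]'

```text
time_s: 17.82
ee_pos: [0.4549, 0.0116, 0.097]
tcp_rot: [0.201, 3.133, -0.006]
ft_force: [-3.3, -0.1, 6.2]
width: 0.0157
gripper_force: 30.0
```

```bash
python3 st.py 26 0.3
```

```text
q [ 0.36  0.08 -0.5   2.05  0.05  1.02  1.28] F [-3.26 -0.06  6.24] axial F 7.017444712275304
depth 25.31501226553874 lat x,y 0.4012624859684067 -0.24960000452693812 ang 0.24380314046064996
1 rows t [-0.02 -0.01  0.07] a [-0.0029  0.0023 -0.0021]
```

Request:
play_rows --commands '[{"jaw": 0.5, "tx": -0.03, "ty": 0, "tz": 0.05, "ax": 0, "ay": 0, "az": 0}, {"jaw": 0.5, "tx": 0, "ty": 0, "tz": 0, "ax": 0, "ay": 0, "az": 0}, {"jaw": 0.5, "tx": 0, "ty": 0, "tz": 0, "ax": 0, "ay": 0, "az": 0}]'

```text
time_s: 18.2
ee_pos: [0.4551, 0.0116, 0.0965]
tcp_rot: [0.201, 3.133, -0.006]
ft_force: [-3.0, 0.2, 8.0]
width: 0.0156
gripper_force: 30.0
```

```bash
python3 st.py 26 0.3
```

```text
q [ 0.36  0.08 -0.5   2.05  0.05  1.02  1.28] F [-3.    0.16  7.98] axial F 8.407484683198408
depth 25.81282529428877 lat x,y 0.38563920989937506 -0.21607551238501266 ang 0.24136917518293152
1 rows t [ 0.01 -0.01  0.02] a [-0.0029  0.0023 -0.0021]
```

Request:
play_rows --commands '[{"jaw": 0.5, "tx": -0.03, "ty": 0, "tz": 0.05, "ax": 0, "ay": 0, "az": 0}, {"jaw": 0.5, "tx": 0, "ty": 0, "tz": 0, "ax": 0, "ay": 0, "az": 0}, {"jaw": 0.5, "tx": 0, "ty": 0, "tz": 0, "ax": 0, "ay": 0, "az": 0}]'

```text
time_s: 18.58
ee_pos: [0.4554, 0.0116, 0.0961]
tcp_rot: [0.201, 3.133, -0.006]
ft_force: [-5.9, -1.0, 8.8]
width: 0.0157
gripper_force: 30.0
```

```bash
python3 st.py 26 0.3
```

```text
q [ 0.36  0.08 -0.5   2.05  0.05  1.02  1.28] F [-5.85 -0.99  8.79] axial F 10.448679957607583
depth 26.304452559560787 lat x,y 0.4327709107585814 -0.16827968043535826 ang 0.23934675916974701
1 rows t [ 0.04 -0.01 -0.02] a [-0.0029  0.0022 -0.002 ]
```

Request:
play_rows --commands '[{"jaw": 0.5, "tx": -0.02, "ty": 0, "tz": 0.04, "ax": 0, "ay": 0, "az": 0}, {"jaw": 0.5, "tx": 0, "ty": 0, "tz": 0, "ax": 0, "ay": 0, "az": 0}, {"jaw": 0.5, "tx": 0, "ty": 0, "tz": 0, "ax": 0, "ay": 0, "az": 0}]'

```text
time_s: 18.95
ee_pos: [0.4556, 0.0116, 0.0958]
tcp_rot: [0.201, 3.133, -0.006]
ft_force: [-6.0, -1.3, 10.3]
width: 0.0157
gripper_force: 30.0
```

```bash
python3 st.py 26 0.3; python3 - <<'E'
from h import *
im=get_image("scene")
q=proj(cam("scene"),M(55,0,75))[0].astype(int);c=im[q[1]-60:q[1]+60,q[0]-60:q[0]+100];cv2.imwrite("pics/chk3.png",cv2.resize(c,(800,600),interpolation=cv2.INTER_CUBIC))
E
```

```text
q [ 0.36  0.08 -0.5   2.05  0.05  1.02  1.28] F [-6.01 -1.27 10.26] axial F 11.784023674023885
depth 26.62785424642779 lat x,y 0.3968727279447431 -0.18418269050242714 ang 0.24041152210073402
1 rows t [ 0.05 -0.01 -0.05] a [-0.003   0.0021 -0.002 ]
```

View pics/chk3.png

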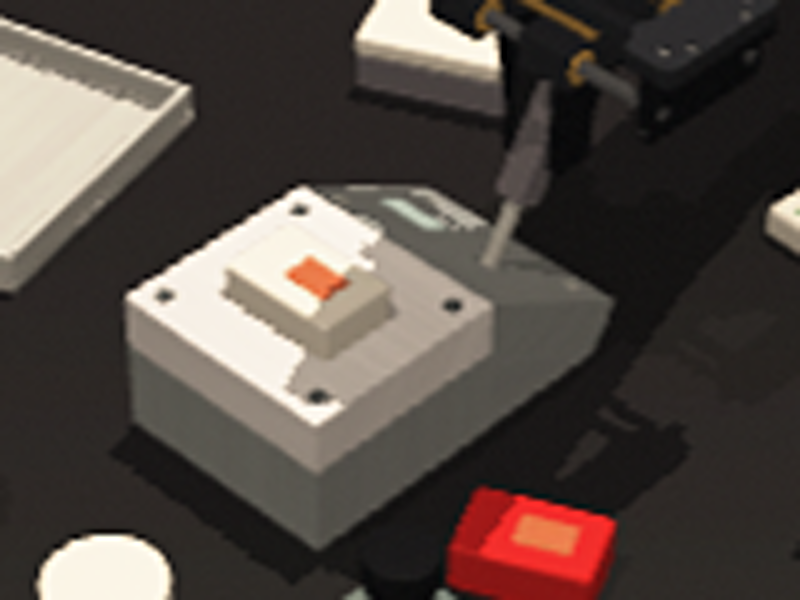

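The block stands about 15 mm proud and the force has kinked upwards at the rubber stop, so the button is fully down. I'll withdraw.

Request:
play_rows --commands '[{"jaw": 0.5, "tx": 0.5, "ty": 0, "tz": -0.87, "ax": 0, "ay": 0, "az": 0}, {"jaw": 0.5, "tx": 0.8, "ty": 0, "tz": -1.39, "ax": 0, "ay": 0, "az": 0}, {"jaw": 0.5, "tx": 0.8, "ty": 0, "tz": -1.39, "ax": 0, "ay": 0, "az": 0}, {"jaw": 0.5, "tx": 0, "ty": 0, "tz": -3, "ax": 0, "ay": 0, "az": 0}, {"jaw": 0.5, "tx": 0, "ty": 0, "tz": -5, "ax": 0, "ay": 0, "az": 0}, {"jaw": 0.5, "tx": 0, "ty": 0, "tz": 0, "ax": 0, "ay": 0, "az": 0}]'

```text
time_s: 19.75
ee_pos: [0.4364, 0.015, 0.216]
tcp_rot: [0.2, 3.126, -0.006]
ft_force: [0.2, 0.2, -1.6]
width: 0.0156
gripper_force: 30.0
```

```bash
python3 - <<'E'
from h import *
s=observe();T=cur(s);B=np.load("grasp.npy").copy();B[2,3]+=.085;print(B[:3,3]);rows(T,B)
E
```

```text
[0.4593993  0.21984783 0.18444262]
4 rows t [-0.55  5.17  0.64] a [ 0.0154  0.1325 -0.0627]
```

Request:
play_rows --commands '[{"jaw": 0.5, "tx": -0.55, "ty": 5.17, "tz": 0.64, "ax": 0.0154, "ay": 0.1325, "az": -0.0627}, {"jaw": 0.5, "tx": -0.55, "ty": 5.17, "tz": 0.64, "ax": 0.0154, "ay": 0.1325, "az": -0.0627}, {"jaw": 0.5, "tx": -0.55, "ty": 5.17, "tz": 0.64, "ax": 0.0154, "ay": 0.1325, "az": -0.0627}, {"jaw": 0.5, "tx": -0.55, "ty": 5.17, "tz": 0.64, "ax": 0.0154, "ay": 0.1325, "az": -0.0627}, {"jaw": 0.5, "tx": 0, "ty": 0, "tz": 0, "ax": 0, "ay": 0, "az": 0}, {"jaw": 0.5, "tx": 0, "ty": 0, "tz": 0, "ax": 0, "ay": 0, "az": 0}]'

```text
time_s: 20.5
ee_pos: [0.4573, 0.2194, 0.1798]
tcp_rot: [0.167, -2.606, 0.042]
ft_force: [0.0, -0.0, 0.4]
width: 0.0157
gripper_force: 30.0
```

```bash
python3 - <<'E'
from h import *
s=observe();T=cur(s);B=np.load("grasp.npy").copy();C=B.copy();B[2,3]=T[2,3];print(T[:3,3]);rows(T,B);C[2,3]+=.001;rows(B,C,3)
im=get_image("top");p=proj(cam("top"),[.468,.2206,.09])[0].astype(int);cv2.imwrite("pics/t6.png",im)
E
```

```text
[0.45734692 0.2193929  0.17981333]
1 rows t [-0.18  0.02 -0.11] a [ 0.001  -0.0075  0.0009]
3 rows t [-1.32 -0.    2.29] a [0. 0. 0.]
```

Request:
play_rows --commands '[{"jaw": 0.5, "tx": -0.18, "ty": 0.02, "tz": -0.11, "ax": 0, "ay": -0.0075, "az": 0}, {"jaw": 0.5, "tx": 0, "ty": 0, "tz": 0, "ax": 0, "ay": 0, "az": 0}, {"jaw": 0.5, "tx": -1.3, "ty": 0, "tz": 2.25, "ax": 0, "ay": 0, "az": 0}, {"jaw": 0.5, "tx": -1.3, "ty": 0, "tz": 2.25, "ax": 0, "ay": 0, "az": 0}, {"jaw": 0.5, "tx": -1.3, "ty": 0, "tz": 2.25, "ax": 0, "ay": 0, "az": 0}, {"jaw": 0.5, "tx": 0, "ty": 0, "tz": 0, "ax": 0, "ay": 0, "az": 0}, {"jaw": 0.5, "tx": 0, "ty": 0, "tz": 0, "ax": 0, "ay": 0, "az": 0}]'

```text
time_s: 21.42
ee_pos: [0.4602, 0.2203, 0.1037]
tcp_rot: [0.167, -2.616, 0.041]
ft_force: [0.5, 0.6, 0.9]
width: 0.0155
gripper_force: 30.0
```

```bash
python3 - <<'E'
from h import *
s=observe();T=cur(s);C=np.load("grasp.npy").copy();print((T[:3,3]-C[:3,3]).round(4),s["ft_force"].round(2),s["torque"].round(2));rows(T,C,3)
E
```

```text
[0.0008 0.0004 0.0042] [0.47 0.65 0.87] [ 0.16 -0.68  0.02]
1 rows t [-0.14 -0.04  0.41] a [0.0017 0.0021 0.0005]
```

Request:
play_rows --commands '[{"jaw": 0.5, "tx": -0.13, "ty": -0.04, "tz": 0.35, "ax": 0, "ay": 0, "az": 0}, {"jaw": 0.5, "tx": 0, "ty": 0, "tz": 0, "ax": 0, "ay": 0, "az": 0}, {"jaw": 0.5, "tx": 0, "ty": 0, "tz": 0, "ax": 0, "ay": 0, "az": 0}]'

```text
time_s: 21.8
ee_pos: [0.4592, 0.2199, 0.0989]
tcp_rot: [0.167, -2.614, 0.041]
ft_force: [-0.3, 1.0, -1.6]
width: 0.0158
gripper_force: 30.0
```

Request:
play_rows --commands '[{"jaw": 0.5, "tx": -0.05, "ty": 0, "tz": 0.09, "ax": 0, "ay": 0, "az": 0}, {"jaw": 0.5, "tx": 0, "ty": 0, "tz": 0, "ax": 0, "ay": 0, "az": 0}, {"jaw": 0.5, "tx": 0, "ty": 0, "tz": 0, "ax": 0, "ay": 0, "az": 0}]'

```text
time_s: 22.18
ee_pos: [0.4591, 0.2198, 0.0976]
tcp_rot: [0.167, -2.614, 0.041]
ft_force: [0.4, 0.0, -0.7]
width: 0.0159
gripper_force: 30.0
```

Request:
play_rows --commands '[{"jaw": 0.5, "tx": -0.05, "ty": 0, "tz": 0.09, "ax": 0, "ay": 0, "az": 0}, {"jaw": 0.5, "tx": 0, "ty": 0, "tz": 0, "ax": 0, "ay": 0, "az": 0}, {"jaw": 0.5, "tx": 0, "ty": 0, "tz": 0, "ax": 0, "ay": 0, "az": 0}]'

```text
time_s: 22.55
ee_pos: [0.4591, 0.2198, 0.0966]
tcp_rot: [0.167, -2.614, 0.041]
ft_force: [-0.1, -0.5, 0.1]
width: 0.0158
gripper_force: 30.0
```

Request:
play_rows --commands '[{"jaw": 4.5, "tx": 0, "ty": 0, "tz": 0, "ax": 0, "ay": 0, "az": 0}, {"jaw": 4.5, "tx": 0, "ty": 0, "tz": 0, "ax": 0, "ay": 0, "az": 0}, {"jaw": 4.5, "tx": 0, "ty": 0, "tz": 0, "ax": 0, "ay": 0, "az": 0}, {"jaw": 4.5, "tx": 1.5, "ty": 0, "tz": -2.6, "ax": 0, "ay": 0, "az": 0}, {"jaw": 4.5, "tx": 2.5, "ty": 0, "tz": -4.33, "ax": 0, "ay": 0, "az": 0}, {"jaw": 4.5, "tx": 2.5, "ty": 0, "tz": -4.33, "ax": 0, "ay": 0, "az": 0}, {"jaw": 4.5, "tx": 0, "ty": 0, "tz": 0, "ax": 0, "ay": 0, "az": 0}]'

```text
time_s: 23.42
ee_pos: [0.4602, 0.2207, 0.2302]
tcp_rot: [0.169, -2.62, 0.039]
ft_force: [-0.4, -0.1, -0.1]
width: 0.045
gripper_force: 0.0
```

```bash
python3 - <<'E'
from h import *
s=observe();T=cur(s);p=M(55,0,0);x=p-RM@[-.08,0,0]
B=pose(x[0],x[1],.27,90+YAW);print(B[:3,3],s["width"]);rows(T,B)
im=get_image("scene");cv2.imwrite("pics/s7.png",im)
cm=cam("scene");a,b,c=proj(cm,[[.468,.2206,.145],[.468,.2206,.075],[.468,.2206,.11]]);print(a,b)
# top centre check: scan handle column brightness
u=int(round(a[0]));print(im.max(2)[int(a[1])-8:int(a[1])+8,u-6:u+7])
E
```

```text
[ 0.66562257 -0.03636077  0.27      ] 0.04496263275369867
7 rows t [-2.62 -3.74 -1.37] a [-0.0089 -0.0735  0.036 ]
[425.50116412 211.2941491 ] [421.3148957  236.41145382]
[[161 240 255 228 140  42  28  34  36  36  36  36  37]
 [141 219 247 245 247 206  81  26  33  35  36  37  37]
 [129 234 249 242 245 248 227 132  29  34  38  37  36]
 [254 253 249 242 243 242 239 173  38  34  36  37  37]
 [252 252 249 240 237 223 189 124  40  35  37  36  38]
 [252 253 250 232 182 163 152 110  29  34  35  37  36]
 [251 248 236 182 133 140 143 101  36  28  32  34  36]
 [244 213 157 133 127 131 134 129 130 119  81  46  36]
 [192 143 131 134 131 132 132 133 135 137 113  62  37]
 [149 138 139 139 134 134 133 133 133 139 110  47  35]
 [134 102  79  95 123 141 139 134 136 115  64  39  37]
 [122  77  65  68  75  82  98 126 124  85  52  39  36]
 [ 59  53  69  68  66  66  70  75  72  64  51  37  38]
 [ 37  62  69  67  68  67  67  69  66  61  50  36  36]
 [ 49  64  68  70  68  67  68  70  66  60  47  36  38]
 [ 61  72  68  69  68  69  67  69  66  59  46  38  37]]
```

```bash
python3 - <<'E'
from h import *
T=cur();p=M(55,0,0);B=pose(p[0],p[1],.19,90+YAW);print(B[:3,3]);rows(T,B)
im=cv2.imread("pics/top0.png");cm=cam("top");g=cv2.cvtColor(im,cv2.COLOR_BGR2GRAY)
n,l,st,ce=cv2.connectedComponentsWithStats((g>70).astype(np.uint8));i=[k for k in range(1,n) if 400<st[k][0]<412 and st[k][1]>220 and st[k][4]>4000][0]
c=cv2.findContours((l==i).astype(np.uint8),0,2)[0][0];a=cv2.approxPolyDP(cv2.convexHull(c),3,True)[:,0];P=onplane(cm,a,.022);print(a.tolist(),P[:,:2].round(4).tolist(),P.mean(0))
E
```

```text
[ 0.58629068 -0.02604328  0.19      ]
6 rows t [-2.16 -4.14  0.03] a [-0.0106 -0.0862  0.0419]
[[467, 250], [481, 323], [419, 332], [406, 259]] [[0.6099, -0.3283], [0.4538, -0.3465], [0.4374, -0.2147], [0.5924, -0.1954]] [ 0.52338585 -0.27119742  0.022     ]
```

Request:
play_rows --commands '[{"jaw": 8.7, "tx": -2.16, "ty": -4.14, "tz": 0.03, "ax": -0.0106, "ay": -0.0862, "az": 0.0419}, {"jaw": 8.7, "tx": -2.16, "ty": -4.14, "tz": 0.03, "ax": -0.0106, "ay": -0.0862, "az": 0.0419}, {"jaw": 8.7, "tx": -2.16, "ty": -4.14, "tz": 0.03, "ax": -0.0106, "ay": -0.0862, "az": 0.0419}, {"jaw": 8.7, "tx": -2.16, "ty": -4.14, "tz": 0.03, "ax": -0.0106, "ay": -0.0862, "az": 0.0419}, {"jaw": 8.7, "tx": -2.16, "ty": -4.14, "tz": 0.03, "ax": -0.0106, "ay": -0.0862, "az": 0.0419}, {"jaw": 8.7, "tx": -2.16, "ty": -4.14, "tz": 0.03, "ax": -0.0106, "ay": -0.0862, "az": 0.0419}, {"jaw": 8.7, "tx": 0, "ty": 0, "tz": 0, "ax": 0, "ay": 0, "az": 0}, {"jaw": 8.7, "tx": 0, "ty": 0, "tz": 0, "ax": 0, "ay": 0, "az": 0}]'

```text
time_s: 24.48
ee_pos: [0.5848, -0.0259, 0.1878]
tcp_rot: [-0.202, -3.13, 0.001]
ft_force: [0.5, 0.6, -0.1]
width: 0.0869
gripper_force: 0.0
```

```bash
python3 - <<'E'
from h import *
s=observe();T=cur(s);p=M(55,0,0);B=pose(p[0],p[1],.085,90+YAW);print(T[:3,3],s["width"]);rows(T,B,4)
E
```

```text
[ 0.58476085 -0.02592304  0.18780038] 0.08692891273247712
3 rows t [-0.06  0.    3.43] a [-0.0003 -0.0017  0.0002]
```

Request:
play_rows --commands '[{"jaw": 8.7, "tx": -0.06, "ty": 0, "tz": 3.43, "ax": 0, "ay": -0.0015, "az": 0}, {"jaw": 8.7, "tx": -0.06, "ty": 0, "tz": 3.43, "ax": 0, "ay": -0.0015, "az": 0}, {"jaw": 8.7, "tx": -0.04, "ty": 0, "tz": 3.43, "ax": 0, "ay": -0.0015, "az": 0}, {"jaw": 8.7, "tx": 0, "ty": 0, "tz": 0, "ax": 0, "ay": 0, "az": 0}, {"jaw": 8.7, "tx": 0, "ty": 0, "tz": 0, "ax": 0, "ay": 0, "az": 0}]'

```text
time_s: 25.1
ee_pos: [0.5875, -0.0256, 0.0868]
tcp_rot: [0.2, 3.133, -0.001]
ft_force: [0.7, 0.8, -0.4]
width: 0.0869
gripper_force: 0.0
```

Request:
play_rows --commands '[{"jaw": 8.7, "tx": 0.1, "ty": -0.03, "tz": 0.5, "ax": 0, "ay": 0, "az": 0}, {"jaw": 8.7, "tx": 0, "ty": 0, "tz": 0.4, "ax": 0, "ay": 0, "az": 0}, {"jaw": 8.7, "tx": 0, "ty": 0, "tz": 0, "ax": 0, "ay": 0, "az": 0}, {"jaw": 8.7, "tx": 0, "ty": 0, "tz": 0, "ax": 0, "ay": 0, "az": 0}]'

```text
time_s: 25.6
ee_pos: [0.586, -0.027, 0.077]
tcp_rot: [0.203, 3.133, -0.002]
ft_force: [-0.5, -0.1, 0.8]
width: 0.0871
gripper_force: 0.0
```

Request:
play_rows --commands '[{"jaw": 5.0, "tx": 0, "ty": 0, "tz": 0, "ax": 0, "ay": 0, "az": 0}, {"jaw": 5.0, "tx": 0, "ty": 0, "tz": 0, "ax": 0, "ay": 0, "az": 0}, {"jaw": 5.0, "tx": 0, "ty": 0, "tz": 0, "ax": 0, "ay": 0, "az": 0}, {"jaw": 5.0, "tx": 0, "ty": 0, "tz": 0, "ax": 0, "ay": 0, "az": 0}]'

```text
time_s: 26.1
ee_pos: [0.5859, -0.0269, 0.0768]
tcp_rot: [0.203, 3.133, -0.002]
ft_force: [-0.1, 0.1, 0.8]
width: 0.064
gripper_force: 30.0
```

Request:
play_rows --commands '[{"jaw": 5.0, "tx": 0, "ty": 0, "tz": -0.6, "ax": 0, "ay": 0, "az": 0}, {"jaw": 5.0, "tx": 0, "ty": 0, "tz": -0.8, "ax": 0, "ay": 0, "az": 0}, {"jaw": 5.0, "tx": 0, "ty": 0, "tz": -1, "ax": 0, "ay": 0, "az": 0}, {"jaw": 5.0, "tx": 0, "ty": 0, "tz": -2, "ax": 0, "ay": 0, "az": 0}, {"jaw": 5.0, "tx": 0, "ty": 0, "tz": -3, "ax": 0, "ay": 0, "az": 0}, {"jaw": 5.0, "tx": 0, "ty": 0, "tz": -2, "ax": 0, "ay": 0, "az": 0}, {"jaw": 5.0, "tx": 0, "ty": 0, "tz": 0, "ax": 0, "ay": 0, "az": 0}]'

```text
time_s: 26.98
ee_pos: [0.5868, -0.0268, 0.1729]
tcp_rot: [0.203, 3.13, -0.003]
ft_force: [0.0, -1.0, -2.9]
width: 0.0637
gripper_force: 30.0
```

```bash
python3 - <<'E'
from h import *
s=observe();T=cur(s);print(s["q"].round(2));B=pose(.5235,-.271,.16,7);rows(T,B,4,.15)
im=get_image("scene");cv2.imwrite("pics/s8.png",im);q=proj(cam("scene"),T[:3,3])[0].astype(int);c=im[q[1]-70:q[1]+80,q[0]-100:q[0]+100];cv2.imwrite("pics/chk4.png",cv2.resize(c,(800,600),interpolation=cv2.INTER_CUBIC))
E
```

```text
[ 0.42  0.28 -0.54  1.67  0.15  1.23  1.29]
9 rows t [-1.34 -2.7   0.15] a [0.0002 0.0006 0.1466]
```

View pics/chk4.png

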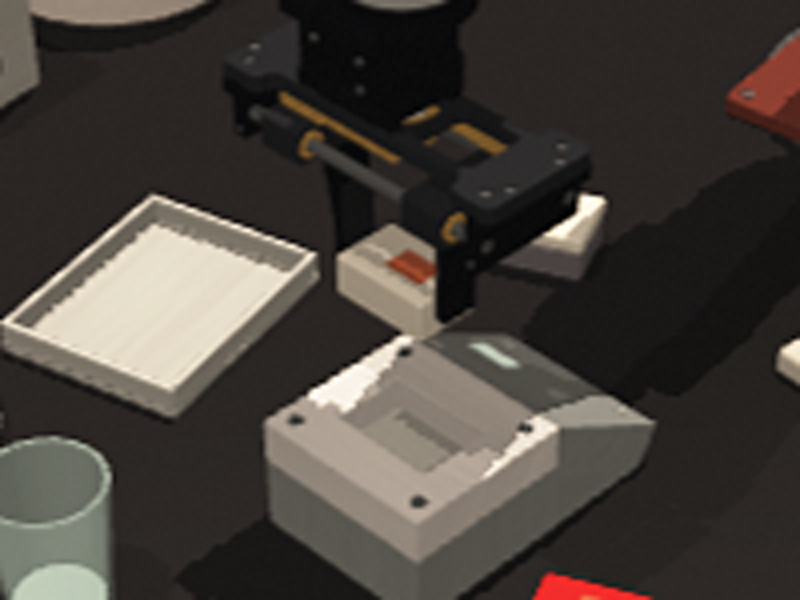

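The block is held level and the cavity is empty. Now to the tray.

Request:
play_rows --commands '[{"jaw": 5.0, "tx": -1.34, "ty": -2.7, "tz": 0.15, "ax": 0, "ay": 0.0005, "az": 0.1466}, {"jaw": 5.0, "tx": -1.34, "ty": -2.7, "tz": 0.15, "ax": 0, "ay": 0.0005, "az": 0.1466}, {"jaw": 5.0, "tx": -1.34, "ty": -2.7, "tz": 0.15, "ax": 0, "ay": 0.0005, "az": 0.1466}, {"jaw": 5.0, "tx": -1.34, "ty": -2.7, "tz": 0.15, "ax": 0, "ay": 0.0005, "az": 0.1466}, {"jaw": 5.0, "tx": -1.34, "ty": -2.7, "tz": 0.15, "ax": 0, "ay": 0.0005, "az": 0.1466}, {"jaw": 5.0, "tx": -1.34, "ty": -2.7, "tz": 0.15, "ax": 0, "ay": 0.0005, "az": 0.1466}, {"jaw": 5.0, "tx": -1.34, "ty": -2.7, "tz": 0.15, "ax": 0, "ay": 0.0005, "az": 0.1466}, {"jaw": 5.0, "tx": -1.34, "ty": -2.7, "tz": 0.15, "ax": 0, "ay": 0.0005, "az": 0.1466}, {"jaw": 5.0, "tx": -1.34, "ty": -2.7, "tz": 0.15, "ax": 0, "ay": 0.0005, "az": 0.1466}, {"jaw": 5.0, "tx": 0, "ty": 0, "tz": 0, "ax": 0, "ay": 0, "az": 0}, {"jaw": 5.0, "tx": 0, "ty": 0, "tz": 0, "ax": 0, "ay": 0, "az": 0}]'

```text
time_s: 28.4
ee_pos: [0.5221, -0.2701, 0.1567]
tcp_rot: [-2.077, -2.352, -0.0]
ft_force: [0.7, 0.8, 0.2]
width: 0.0637
gripper_force: 30.0
```

```bash
python3 - <<'E'
from h import *
s=observe();T=cur(s);print(T.round(3));rows(T,pose(.5235,-.271,.028,7),3.5)
E
```

```text
[[-0.124  0.992 -0.002  0.522]
 [ 0.992  0.124  0.002 -0.27 ]
 [ 0.003 -0.002 -1.     0.157]
 [ 0.     0.     0.     1.   ]]
4 rows t [-0.03  0.04  3.22] a [-0.0005 -0.0007  0.0005]
```

Request:
play_rows --commands '[{"jaw": 5.0, "tx": -0.03, "ty": 0.04, "tz": 3.22, "ax": -0.0005, "ay": -0.0007, "az": 0}, {"jaw": 5.0, "tx": -0.03, "ty": 0.04, "tz": 3.22, "ax": -0.0005, "ay": -0.0007, "az": 0}, {"jaw": 5.0, "tx": -0.03, "ty": 0.04, "tz": 3.22, "ax": -0.0005, "ay": -0.0007, "az": 0}, {"jaw": 5.0, "tx": -0.03, "ty": 0.04, "tz": 2.8, "ax": -0.0005, "ay": -0.0007, "az": 0}, {"jaw": 5.0, "tx": 0, "ty": 0, "tz": 0.4, "ax": 0, "ay": 0, "az": 0}, {"jaw": 5.0, "tx": 0, "ty": 0, "tz": 0, "ax": 0, "ay": 0, "az": 0}, {"jaw": 5.0, "tx": 0, "ty": 0, "tz": 0, "ax": 0, "ay": 0, "az": 0}]'

```text
time_s: 29.28
ee_pos: [0.5248, -0.272, 0.0303]
tcp_rot: [2.079, 2.351, 0.001]
ft_force: [0.2, -0.1, -1.0]
width: 0.0639
gripper_force: 30.0
```

Request:
play_rows --commands '[{"jaw": 5.0, "tx": 0, "ty": 0, "tz": 0.25, "ax": 0, "ay": 0, "az": 0}, {"jaw": 5.0, "tx": 0, "ty": 0, "tz": 0.25, "ax": 0, "ay": 0, "az": 0}, {"jaw": 5.0, "tx": 0, "ty": 0, "tz": 0, "ax": 0, "ay": 0, "az": 0}, {"jaw": 5.0, "tx": 0, "ty": 0, "tz": 0, "ax": 0, "ay": 0, "az": 0}]'

```text
time_s: 29.78
ee_pos: [0.5237, -0.2719, 0.024]
tcp_rot: [2.081, 2.352, -0.001]
ft_force: [0.4, 0.2, -0.7]
width: 0.0641
gripper_force: 30.0
```

Request:
play_rows --commands '[{"jaw": 5.0, "tx": 0, "ty": 0, "tz": 0.15, "ax": 0, "ay": 0, "az": 0}, {"jaw": 5.0, "tx": 0, "ty": 0, "tz": 0.15, "ax": 0, "ay": 0, "az": 0}, {"jaw": 5.0, "tx": 0, "ty": 0, "tz": 0, "ax": 0, "ay": 0, "az": 0}, {"jaw": 5.0, "tx": 0, "ty": 0, "tz": 0, "ax": 0, "ay": 0, "az": 0}]'

```text
time_s: 30.28
ee_pos: [0.5238, -0.2719, 0.0209]
tcp_rot: [2.081, 2.352, -0.001]
ft_force: [0.2, -0.6, -1.9]
width: 0.0637
gripper_force: 30.0
```

Request:
play_rows --commands '[{"jaw": 5.0, "tx": 0, "ty": 0, "tz": 0.12, "ax": 0, "ay": 0, "az": 0}, {"jaw": 5.0, "tx": 0, "ty": 0, "tz": 0, "ax": 0, "ay": 0, "az": 0}, {"jaw": 5.0, "tx": 0, "ty": 0, "tz": 0, "ax": 0, "ay": 0, "az": 0}]'

```text
time_s: 30.65
ee_pos: [0.5237, -0.2719, 0.0197]
tcp_rot: [2.081, 2.352, -0.001]
ft_force: [0.5, 0.0, -2.1]
width: 0.0635
gripper_force: 30.0
```

Request:
play_rows --commands '[{"jaw": 5.0, "tx": 0, "ty": 0, "tz": 0.1, "ax": 0, "ay": 0, "az": 0}, {"jaw": 5.0, "tx": 0, "ty": 0, "tz": 0, "ax": 0, "ay": 0, "az": 0}, {"jaw": 5.0, "tx": 0, "ty": 0, "tz": 0, "ax": 0, "ay": 0, "az": 0}]'

```text
time_s: 31.02
ee_pos: [0.5237, -0.2719, 0.0187]
tcp_rot: [2.081, 2.352, -0.001]
ft_force: [-0.2, 0.1, -1.7]
width: 0.064
gripper_force: 30.0
```

Request:
play_rows --commands '[{"jaw": 5.0, "tx": 0, "ty": 0, "tz": 0.08, "ax": 0, "ay": 0, "az": 0}, {"jaw": 5.0, "tx": 0, "ty": 0, "tz": 0, "ax": 0, "ay": 0, "az": 0}, {"jaw": 5.0, "tx": 0, "ty": 0, "tz": 0, "ax": 0, "ay": 0, "az": 0}]'

```text
time_s: 31.4
ee_pos: [0.5237, -0.2719, 0.0179]
tcp_rot: [2.081, 2.352, -0.001]
ft_force: [-0.1, -0.1, -1.8]
width: 0.0639
gripper_force: 30.0
```

Request:
play_rows --commands '[{"jaw": 5.0, "tx": 0, "ty": 0, "tz": 0.08, "ax": 0, "ay": 0, "az": 0}, {"jaw": 5.0, "tx": 0, "ty": 0, "tz": 0, "ax": 0, "ay": 0, "az": 0}, {"jaw": 5.0, "tx": 0, "ty": 0, "tz": 0, "ax": 0, "ay": 0, "az": 0}]'

```text
time_s: 31.78
ee_pos: [0.5239, -0.2719, 0.0174]
tcp_rot: [2.081, 2.352, -0.001]
ft_force: [-1.1, 0.7, 3.9]
width: 0.0638
gripper_force: 30.0
```

Request:
play_rows --commands '[{"jaw": 5.0, "tx": 0, "ty": 0, "tz": 0.08, "ax": 0, "ay": 0, "az": 0}, {"jaw": 5.0, "tx": 0, "ty": 0, "tz": 0, "ax": 0, "ay": 0, "az": 0}, {"jaw": 5.0, "tx": 0, "ty": 0, "tz": 0, "ax": 0, "ay": 0, "az": 0}]'

```text
time_s: 32.15
ee_pos: [0.5239, -0.2719, 0.0173]
tcp_rot: [2.081, 2.352, -0.001]
ft_force: [-4.5, 2.3, 11.9]
width: 0.0635
gripper_force: 30.0
```

Contact with the floor. I'll back off slightly, release and retreat.

Request:
play_rows --commands '[{"jaw": 5.0, "tx": 0, "ty": 0, "tz": -0.09, "ax": 0, "ay": 0, "az": 0}, {"jaw": 7.6, "tx": 0, "ty": 0, "tz": 0, "ax": 0, "ay": 0, "az": 0}, {"jaw": 7.6, "tx": 0, "ty": 0, "tz": 0, "ax": 0, "ay": 0, "az": 0}, {"jaw": 7.6, "tx": 0, "ty": 0, "tz": 0, "ax": 0, "ay": 0, "az": 0}, {"jaw": 7.6, "tx": 0, "ty": 0, "tz": -2, "ax": 0, "ay": 0, "az": 0}, {"jaw": 7.6, "tx": 0, "ty": 0, "tz": -5, "ax": 0, "ay": 0, "az": 0}, {"jaw": 7.6, "tx": 0, "ty": 0, "tz": -6, "ax": 0, "ay": 0, "az": 0}, {"jaw": 7.6, "tx": 0, "ty": 0, "tz": -6, "ax": 0, "ay": 0, "az": 0}, {"jaw": 7.6, "tx": 0, "ty": 0, "tz": 0, "ax": 0, "ay": 0, "az": 0}, {"jaw": 7.6, "tx": 0, "ty": 0, "tz": 0, "ax": 0, "ay": 0, "az": 0}]'

```text
time_s: 33.4
ee_pos: [0.5236, -0.2717, 0.2081]
tcp_rot: [2.08, 2.351, -0.0]
ft_force: [-0.5, 0.1, -0.1]
width: 0.0758
gripper_force: 0.0
```

```bash
python3 - <<'E'
from h import *
im=get_image("scene");a=cv2.imread("pics/scene0.png")
L=cv2.resize(im[130:310,160:400],(800,600))
c0=cv2.resize(a[195:300,395:505],(400,380),interpolation=cv2.INTER_CUBIC);c1=cv2.resize(im[195:300,395:505],(400,380),interpolation=cv2.INTER_CUBIC)
t=cv2.resize(im[140:290,180:360],(480,400))
out=np.zeros((600,800,3),np.uint8);out[:220]=0
out[:290,:305]=cv2.resize(c0,(305,290));out[:290,310:615]=cv2.resize(c1,(305,290));out[295:595,:]=cv2.resize(im[150:270,170:490],(800,300))
cv2.imwrite("pics/fin.png",out);print(observe()["time_s"])
E
```

```text
33.45
```

View pics/fin.png

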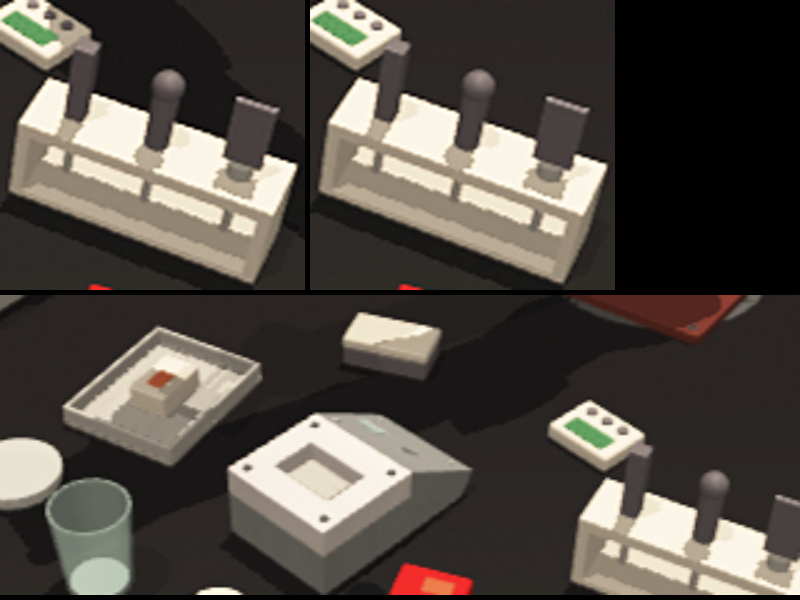

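The stylus stands fully down, with its handle top at panel (397,45), matching the (88,45) it had at the start. The block lies flat in the tray at about panel (165,385), the cavity is empty, and nothing else has moved.

```bash
python3 -c "
from workcell import *
print(finish_job())"
```

```text
the job is handed in; nothing more can be done
None
```

The job is handed in at about 33 s of the 67 s limit: the button was pushed to its stop, the block lies flat in the tray, and the stylus is fully down in its original rack hole.

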